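# Charge the dispenser, peel the top tray off its stack, hold it under the spout

## Task

Draw the bottle-top dispenser's piston up until the top edge of its blue seal stands level with the red dose ring, and let go of the knob. Then take only the top reservoir tray off the nested stack: the trays cling, so tip it up by its tab corner until its far end has let go too, and only then lift it away, leaving the tray below seated. Finish while still holding that tray: level, clear of everything, the spout's tip a little above its rim and over the open trough, ready to be filled; knock nothing else over or about.

Things in the scene. Friction and masses are not known exactly. Their poses are not given: they have to be found in the camera images.
- dispenser: bottle-top dispenser, fixed to the worktop: brown bottle 68 mm in diameter, black collar, white head (38 mm diameter, top at 136 mm height), clear upright barrel (26 mm diameter, to 203 mm) with black graduations every 5 mm, black knob on top. Origin on the bottle's axis at the worktop, z up; the spout points along its -x. A stopcock stands out 35 mm to its -y at 121 mm height
- spout_tip (a point): lower end of the dispenser's thin white spout tube (6.4 mm diameter): 125 mm from the bottle's axis along the dispenser's -x, 116 mm above the worktop, opening downward. The tube runs level at 133 mm height (top 136 mm) back to the head. Axes as the dispenser's
- knob (a point): centre of the top face of the piston's black round knob: 34 mm diameter, 27 mm tall below this point, 235 mm above the worktop with the piston fully down; it rises with the piston. Grip it round its side from above, at any yaw
- piston (a joint): height of the piston, m: 0 fully down, up to 0.05. Pulling up takes about 4 to 6 N (seal friction 4 N, light return spring 30 N/m, some damping); seal friction holds it where it is let go
- dose_ring (a joint): height of the red dose ring on the barrel, m, on the same scale as the piston: the top edge of the blue seal is level with the ring's middle when both values are equal. Set at the start between 0.022 and 0.042; leave it alone
- seal_edge (a point): centre of the top edge of the piston's blue seal (22 mm diameter, 8 mm tall), seen through the clear barrel; 144 mm above the worktop with the piston fully down
- ring_mark (a point): centre of the red dose ring (32 mm diameter, 4 mm tall) round the clear barrel, at its mid height. Axes as the dispenser's
- tray_caddy: dark grey caddy fixed to the worktop, 156 x 86 mm, with side walls to 38 mm height; three lower trays are held fast in it (highest rim at 58 mm). Origin under its centre at the worktop, x along its length, z up
- tray_top: top one of the pale blue-grey nested trays, to be taken: 130 x 58 mm over the rim, 30 mm tall, about 30 g. Origin under its centre, x along its length, z up. Starts in line with the caddy, 50 mm up (rim at 80 mm); nesting pitch 11 mm. Snap beads in its four corners cling to tray_2, weakly at the tab end: about 10 N up at the tab opens that end; the far end lets go when tipped 12 to 16 degrees
- tab (a point): middle of the upper face of the tray's grip tab, a block 32 mm long (x), 26 mm wide (y), 9.5 mm deep, at the tray's -x, +y corner: 81 mm from its centre along -x, 16 mm along +y, at rim height. The next tab below it is 22 mm lower (tabs lie at alternate ends). Grip it across its width, finger tips 8 to 18 mm below its face. Axes as the tray's
- tab_corner (a point): point on the top tray's rim at its tab corner (60 mm along -x, 24 mm along +y of the centre, rim height)
- far_corner (a point): point on the top tray's rim at its far end, on the diagonal from the tab corner (60 mm along +x, 24 mm along -y, rim height). While being peeled the tray tips about the lower edge of its skirt at this end (65 mm along +x from the centre, 10.5 mm below the rim)
- trough (a point): centre of the top tray's mouth, at rim height; the open trough is 118 x 46 mm here and 92 x 20 mm at the floor
- tray_2: next tray below, same kind, turned half round (its tab at the caddy's +x, -y corner). It must stay seated, 39 mm above the worktop; it clings to the tray under it, and comes along if the top tray is pulled straight up (about 20 N as a whole) before its far end has let go. Origin under its centre
- specimen_jar: bystander: specimen jar with yellow lid, 48 mm diameter, 70 mm tall
- vial_blue_near: bystander: blue vial with white cap, 37 mm diameter, 72 mm tall
- petri_1: bystander: pile of petri dishes, 63 mm diameter, 52 mm tall
- tally_counter: bystander: round steel tally counter, 55 x 73 x 23 mm
- tube_1: bystander: sample tube with red cap lying, 95 mm long
- tube_2: bystander: sample tube with purple cap lying, 95 mm long
- centrifuge: obstacle: beige bench centrifuge, 188 mm tall, fixed between stack and dispenser, always in the same place: x 0.51 to 0.79 m, y -0.05 to 0.15 m. Carry the tray over or in front of it. A wall cabinet hangs over the back left (x above 0.60, y above 0.15, z above 0.59 m), a microscope stands to the right (x below 0.64, y below -0.30, 0.38 m tall)

How it is judged:
By the outcome, as a careful person would: the job done as asked, in the order asked, and still so for the second after the job is handed in, while the arm keeps its last pose, push and grip.
It also fails if it takes over 64 s, if anything falls off the work surface, if the arm or the gripper's body presses on something with over 40 N, if the wrist force passes 120 N, or if a joint passes its speed limit or range.

## Robot

A 6-joint arm with a two-finger parallel gripper is mounted at the origin on a cart in front of the work surface, level with it; the furniture and walls round the work are solid. World frame = base frame: x ahead of the robot, y to its left, z up, the work surface at z = 0. Lengths are in m, angles in rad, forces in N, time in s.
With the tool pointing down it reaches from about 0.225 to 0.875 m from the base axis. Payload 3.4 kg.
Tool frame: the origin (TCP) lies where the fingers leave the gripper's body, on its centre line; the fingertips stand 73 mm ahead of it and the grasp point (between the pads) lies 54 mm ahead of it; z points along the fingers, x is the direction in which the jaws open and shut, and the axes are right-handed (so a half turn about z gives the same grasp; the last joint's range is limited). The gripper opens to 85 mm and grips with 20 to 120 N. Pads are 22 mm wide; open, the fingers measure 114 mm over their backs; the gripper's body (76 mm by 85 mm) begins 54 mm behind the grasp point. The pads swing forward as they close: fully open they stand 13 mm farther back than shut.
Start: joints at [-1.456, 0.276, 1.505, -0, 1.361, -0.121], TCP at [0.134, -0.559, 0.304] pointing down, gripper open.
Joint ranges: [-2.89, 2.89], [-0.75, 2.08], [0.22, 2.7], [-1.18, 4.32], [0.11, 2.71], [-2.7, 2.7]. Speed limits (rad/s): [2.57, 2.57, 3.14, 3.14, 3.14, 3.14].

## Interface

Orientations are given as a 3x3 rotation matrix whose columns are the frame's x, y, z axes.
In Python, from rig import ctrl gives the robot as it stands. The module is installed in compiled form; this text tells all that it offers.
- The arm moves only by the tool step_arm, never from a script. Its arguments are lists of equal length, an entry for each row: "travel": the shift along the tool's x, y, z in mm, a list of three; "rot": the turn, a rotation vector about the tool's x, y, z in degrees, a list of three. In form: {"travel": [[dx, dy, dz], ...], "rot": [[wx, wy, wz], ...]}. A call has 1 to 10 rows; each row shifts and turns the commanded pose from where the row before left it, along the tool's axes as they then stand; what a row does not reach is not made up. A row lasts 1/10 s, in which the tool goes at most 50 mm and 8.59 degrees, less where a joint would pass 70% of its speed; a pose out of reach is approached as far as the arm can. A call is refused whole if a number of a shift passes 50 or a number of a turn 8.59, either way. A call with a gripper value outside its range is refused whole. "jaw" is the opening in per cent of the stroke, from 0 (shut) to 100 (fully open), set as the call begins (left out, the last holds). The fingers move at their own pace and stop on an object; "grip_force" is the grip in N (left out, the last holds). Time passes only in rows, so rows that do not move let the fingers close. It gives the time, the measured TCP pose, the force and the opening at its end, in the units of the state.
- ctrl.read_state(): the state, without advancing time (a new reading comes with each control period).
- ctrl.read_camera(name): name is "scene" or "top"; returns (picture, depth): 420x560x3 uint8, blue, green, red; 420x560 float32, m along the optical axis (not along the pixel's ray), 0 where there is no reading.
- ctrl.camera_info(name): a dict with "vfov" (degrees; the focal length in pixels is half the picture's height over the tangent of half this angle, whatever the lens; pixels are square), "cx", "cy" (the principal point, pixels), "world_to_cam" (4x4, takes a point from world to camera coordinates). Camera axes: x right, y up, looking along -z (the intrinsics and any distortion apply to the point x, -y, -z); pixel columns grow to the right and rows downward; lengths in m; the calibration is good to about 2 mm. A picture is of the moment at which its call begins. camera_info takes no time and is no camera call.
- ctrl.sign_off(): hands the job in, once; it reports no verdict.
The state is a dict: "t": time; "qpos": joint angles; "qd": joint speeds; "joint_torque": joint torques, N m; "eef_pos": TCP position; "eef_rot": TCP orientation; "ft_force": force on the tool from outside, world axes, zero at the start; "ft_torque": the same for the moment, N m; "finger_gap": finger opening in m.
Only numpy, scipy, OpenCV 4.12 (cv2) and the standard library are available. Lean on these libraries where they do the work, as an engineer would, in place of code of your own. Each camera call takes 0.05 s, during which the arm holds its last target.

## Working session

There is one attempt and no reset: what is moved stays moved. The work goes in short steps, Python scripts to look and compute and a tool call to move; the robot and the scene stay as the last step left them, time stands still between calls to the robot, and variables do not carry over. Pictures are saved under pics/ and viewed, and the job is handed in when it is done.

Besides the shell and the picture viewer there is one more tool, called after ">>>" as name(argument=value, ...), one argument or row to a line, values as JSON. step_arm: Moves the arm, as the interface text tells. Its arguments: {"type":"object","properties":{"travel":{"type":"array"},"rot":{"type":"array"},"jaw":{"type":"number"},"grip_force":{"type":"number"}},"required":["travel","rot"]}

```bash
mkdir -p pics
cat > h.py <<'E'
import numpy as np, cv2
from rig import ctrl
def cam(name):
    i=ctrl.camera_info(name); return i
def shot(name,fn):
    p,d=ctrl.read_camera(name); np.savez('pics/'+fn+'.npz',p=p,d=d); cv2.imwrite('pics/'+fn+'.png',p); return p,d
def K(i,h=420):
    f=h/2/np.tan(np.radians(i['vfov'])/2); return f
def unproj(name,u,v,d):
    i=cam(name); f=K(i); u=np.asarray(u,float);v=np.asarray(v,float)
    pc=np.stack([(u-i['cx'])/f*d,-(v-i['cy'])/f*d,-d,np.ones_like(d)],-1)
    return (pc@np.linalg.inv(i['world_to_cam']).T)[...,:3]
def proj(name,P):
    i=cam(name); f=K(i); P=np.atleast_2d(P); pc=np.c_[P,np.ones(len(P))]@np.array(i['world_to_cam']).T
    return np.c_[i['cx']+f*pc[:,0]/-pc[:,2], i['cy']+f*-pc[:,1]/-pc[:,2]]
def cloud(name,d):
    v,u=np.mgrid[:420,:560]; return unproj(name,u,v,d)
E
python3 - <<'E'
from h import *
for n in('scene','top'):
    i=cam(n); print(n,{k:(np.round(v,4).tolist() if not isinstance(v,dict) else v) for k,v in i.items()}); shot(n,n+'0')
s=ctrl.read_state(); print(s)
E
```

```text
scene {'vfov': 50.9308, 'cx': 281.1532, 'cy': 211.9347, 'world_to_cam': [[-0.7108, -0.7032, -0.0138, 0.4269], [0.4395, -0.4593, 0.7719, -0.3595], [-0.5492, 0.5426, 0.6356, -1.0149], [0.0, 0.0, 0.0, 1.0]]}
top {'vfov': 43.1808, 'cx': 277.0454, 'cy': 206.0516, 'world_to_cam': [[0.0482, -0.9988, -0.0093, 0.0328], [0.8651, 0.0371, 0.5003, -0.5626], [-0.4993, -0.0322, 0.8658, -1.5044], [0.0, 0.0, 0.0, 1.0]]}
{'t': 0.1, 'qpos': array([-1.45599642e+00,  2.76513710e-01,  1.50603629e+00, -2.65851350e-05,
        1.36073972e+00, -1.20989155e-01]), 'qd': array([-0.00263141, -0.00279017, -0.0038527 , -0.0020719 , -0.00122266,
        0.00194596]), 'joint_torque': array([ 1.15480601e-03, -4.17701232e+01, -2.46405083e+01, -2.63591046e-04,
        5.76964550e-03, -2.75922943e-06]), 'eef_pos': array([ 0.13427545, -0.55871121,  0.30312457]), 'eef_rot': array([[ 2.33615516e-01, -9.72329030e-01, -2.20225162e-04],
       [-9.72327590e-01, -2.33615552e-01,  1.68291848e-03],
       [-1.68779852e-03, -1.79024870e-04, -9.99998560e-01]]), 'ft_force': array([-0.63723548, -0.0339703 ,  0.4352363 ]), 'ft_torque': array([-0.08610098, -0.00028149, -0.05082457]), 'finger_gap': 0.08535736542676417}
```

View pics/scene0.png

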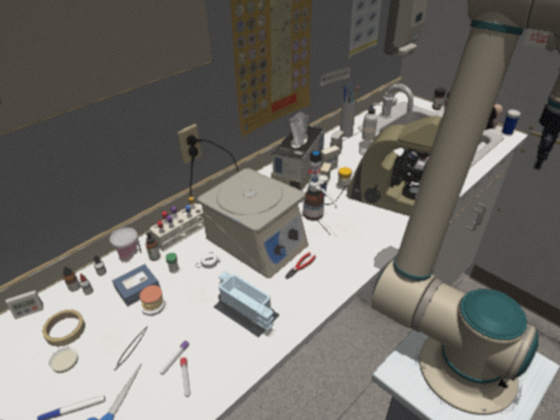

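View pics/top0.png

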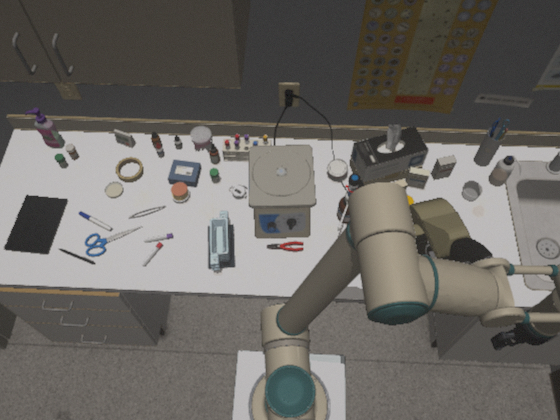

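Run:
```python
from h import *
a=np.load('pics/scene0.npz')['p'];b=np.load('pics/top0.npz')['p']
def crop(p,x,y,w,h,s): return cv2.resize(p[y:y+h,x:x+w],None,fx=s,fy=s,interpolation=cv2.INTER_CUBIC)
c1=crop(a,270,140,100,100,6); cv2.imwrite('pics/c1.png',c1)
c2=crop(a,200,260,90,80,7); cv2.imwrite('pics/c2.png',c2)
c3=crop(b,195,160,190,120,4); cv2.imwrite('pics/c3.png',c3)
```

```text
(no output)
```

View pics/c1.png

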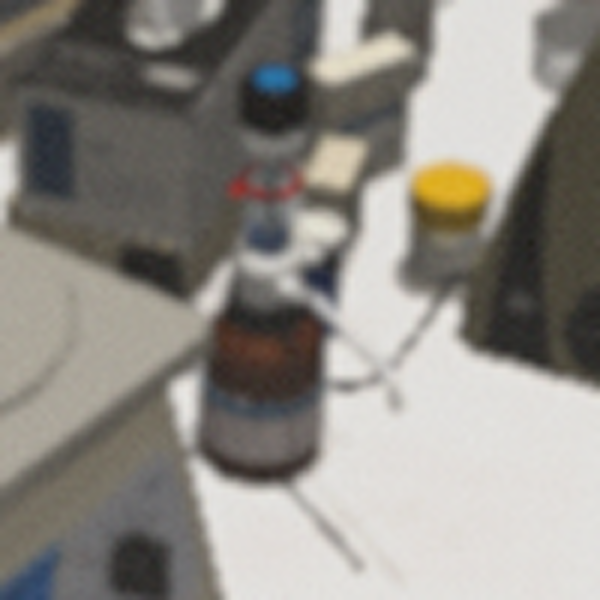

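View pics/c2.png

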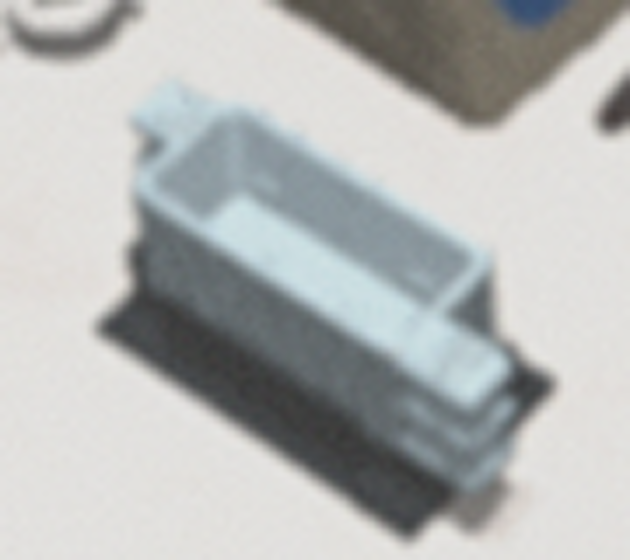

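View pics/c3.png

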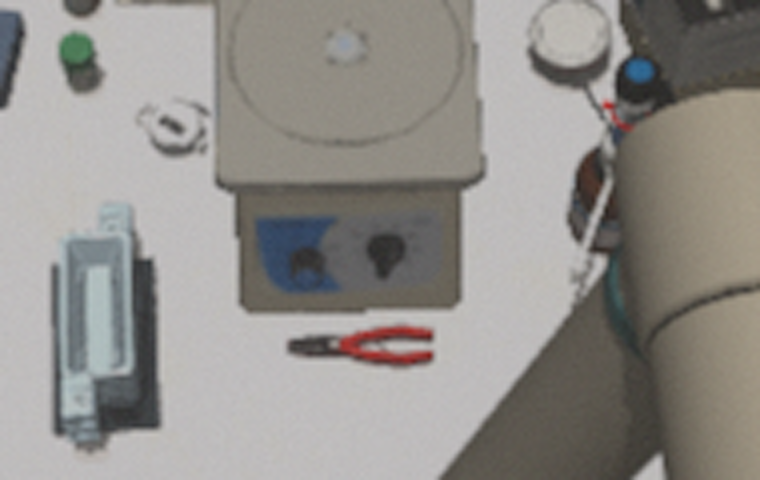

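Run:
```python
from h import *
for n in('scene','top'):
    z=np.load(f'pics/{n}0.npz'); P=cloud(n,z['d'].astype(float)); np.save(f'pics/{n}0P.npy',P)
    print(n,(z['d']==0).mean())
    # worktop check
    m=(abs(P[...,2])<.012)&(P[...,0]>.3)&(P[...,0]<.9)&(abs(P[...,1])<.5); print('table z',np.median(P[m][:,2]),P[m][:,2].std())
    # rim points of tray: z .07-.09 region
    m=(P[...,2]>.072)&(P[...,2]<.088)&(P[...,0]>.2)&(P[...,0]<.55)&(P[...,1]>.1)&(P[...,1]<.5)
    q=P[m]; print(len(q),q.min(0),q.max(0),np.median(q,0)); 
    vv,uu=np.nonzero(m); print(uu.min(),uu.max(),vv.min(),vv.max())
    m=(P[...,2]>.183)&(P[...,2]<.193)&(P[...,0]>.45)&(P[...,0]<.85)&(P[...,1]>-.1)&(P[...,1]<.2)
    q=P[m]; print('centrifuge',np.percentile(q,[1,99],axis=0),np.median(q[:,2]))
    m=(P[...,2]>.225)&(P[...,2]<.25)&(P[...,0]>.4)&(P[...,0]<.85)&(P[...,1]>-.3)&(P[...,1]<-.06)
    q=P[m]; print('knob',len(q),q.min(0),q.max(0),np.median(q,0)); vv,uu=np.nonzero(m); print(uu.min(),uu.max(),vv.min(),vv.max())
```

```text
scene 0.0040178571428571425
table z 0.0012471089666555857 0.002497840905330326
708 [0.38687837 0.10059326 0.0720185 ] [0.54997892 0.28170777 0.08788157] [0.47820237 0.24288803 0.0797102 ]
219 273 250 318
centrifuge [[ 0.54062593 -0.04880888  0.1830884 ]
 [ 0.73715949  0.14924816  0.19207134]] 0.1864823170238663
knob 96 [ 0.60384699 -0.29977183  0.22551388] [ 0.83879357 -0.15329202  0.23981229] [ 0.61843258 -0.16701773  0.23486579]
290 321 116 159
top 0.0042474489795918365
table z -0.0008711520276165619 0.004192348542935876
373 [0.38622993 0.10002503 0.07201613] [0.54861515 0.27539061 0.08766093] [0.46930792 0.24140132 0.07814457]
210 264 218 264
centrifuge [[ 0.54002786 -0.05186441  0.18305739]
 [ 0.73173917  0.14333558  0.19229067]] 0.1859301225107315
knob 105 [ 0.60032962 -0.2996891   0.22506265] [ 0.83891683 -0.15775378  0.24406092] [ 0.61708413 -0.17529434  0.23333713]
349 392 124 184
```

Run:
```python
from h import *
from scipy.optimize import minimize
for n in('scene','top'):
    P=np.load(f'pics/{n}0P.npy'); img=np.load(f'pics/{n}0.npz')['p'].astype(int)
    r=np.hypot(P[...,0]-.617,P[...,1]+.170)
    m=(r<.03)&(P[...,2]>.229)&(P[...,2]<.245); q=P[m]; print(n,len(q),q.min(0),q.max(0),q.mean(0))
    # blue disc
    b=m&(img[...,0]-img[...,2]>60); vv,uu=np.nonzero(b); print('blue',len(uu),uu.mean(),vv.mean(),P[b].mean(0),P[b].min(0),P[b].max(0))
    # collar/bottle/others by height
    for lo,hi in((.20,.235),(.14,.2),(.12,.14),(.03,.09)):
        m=(r<.04)&(P[...,2]>lo)&(P[...,2]<hi); q=P[m]; 
        if len(q): print(lo,len(q),q.min(0).round(3),q.max(0).round(3),q.mean(0).round(3))
    R=(img[...,2]-img[...,1]>70)&(r<.05); vv,uu=np.nonzero(R); print('red',list(zip(uu,vv,P[R].round(3).tolist())))
    # tray region
    m=(P[...,2]>.071)&(P[...,2]<.092)&(abs(P[...,1]-.24)<.07)&(abs(P[...,0]-.47)<.13)
    q=P[m]; (c,s,a)=cv2.minAreaRect((q[:,:2]*1000).astype(np.float32)); print('tray',c,s,a,q[:,2].mean())
    for zl,zh in((.074,.088),):
        xs=q[:,0]
        for x0 in np.arange(.37,.57,.01):
            k=q[abs(xs-x0)<.005]; 
            if len(k): print(round(x0,3),len(k),k[:,1].min().round(4),k[:,1].max().round(4),k[:,2].mean().round(4))
```

```text
scene 76 [ 0.60384699 -0.18273647  0.22905384] [ 0.63722544 -0.15364527  0.23981229] [ 0.61887486 -0.16682433  0.2353813 ]
blue 22 315.5 152.63636363636363 [ 0.62084068 -0.16871651  0.23767445] [ 0.60983387 -0.18005387  0.23477563] [ 0.63195277 -0.15933954  0.23981229]
0.2 115 [ 0.604 -0.186  0.2  ] [ 0.637 -0.152  0.235] [ 0.616 -0.163  0.218]
0.14 145 [ 0.605 -0.182  0.141] [ 0.635 -0.15   0.199] [ 0.617 -0.164  0.171]
0.12 112 [ 0.582 -0.205  0.12 ] [ 0.636 -0.151  0.14 ] [ 0.611 -0.167  0.13 ]
0.03 366 [ 0.585 -0.201  0.03 ] [ 0.648 -0.133  0.09 ] [ 0.606 -0.154  0.063]
red [(np.int64(309), np.int64(171), [0.627, -0.15, 0.179]), (np.int64(310), np.int64(171), [0.626, -0.153, 0.178])]
tray (483.1126708984375, 244.5620574951172) (188.2820587158203, 61.45930480957031) 7.225173473358154 0.07849645660645815
0.39 38 0.2379 0.2639 0.0792
0.4 42 0.2386 0.2654 0.0803
0.41 39 0.2382 0.2649 0.0807
0.42 61 0.2155 0.2651 0.0799
0.43 42 0.2107 0.2672 0.0791
0.44 34 0.2084 0.2683 0.0774
0.45 34 0.2119 0.2699 0.0778
0.46 33 0.2127 0.2711 0.0783
0.47 34 0.2137 0.2734 0.0786
0.48 32 0.2164 0.2744 
[... 1005 characters left out ...]
09, -0.167, 0.177]), (np.int64(351), np.int64(191), [0.612, -0.17, 0.173])]
tray (479.251708984375, 239.587890625) (184.4972686767578, 57.978206634521484) 6.089117050170898 0.07760100352406447
0.39 19 0.2338 0.2554 0.0785
0.4 27 0.2335 0.2597 0.0784
0.41 28 0.235 0.2607 0.0785
0.42 35 0.208 0.2596 0.0784
0.43 28 0.206 0.2636 0.077
0.44 19 0.2068 0.2642 0.0769
0.45 15 0.2078 0.2656 0.0768
0.46 19 0.209 0.2667 0.0765
0.47 19 0.2099 0.2671 0.078
0.48 18 0.2105 0.2685 0.0781
0.49 15 0.2118 0.27 0.0755
0.5 16 0.2131 0.2695 0.0785
0.51 17 0.2139 0.2721 0.0775
0.52 12 0.2173 0.273 0.0787
0.53 21 0.2185 0.2742 0.0777
0.54 39 0.22 0.2754 0.0777
0.55 20 0.2234 0.2692 0.0776
0.56 6 0.2223 0.2416 0.0733
```

```bash
cat >> h.py <<'E'
from scipy.optimize import minimize
def world(pose,L):
    x,y,a=pose; c,s=np.cos(a),np.sin(a); L=np.asarray(L,float)
    return np.c_[x+c*L[:,0]-s*L[:,1], y+s*L[:,0]+c*L[:,1], L[:,2]]
RECT=lambda x0,x1,y0,y1,z:[[x0,y0,z],[x1,y0,z],[x1,y1,z],[x0,y1,z]]
E
python3 - <<'E'
from h import *
S=8
for n in('scene','top'):
    P=np.load(f'pics/{n}0P.npy').copy()
    reg=(abs(P[...,1]-.24)<.07)&(abs(P[...,0]-.47)<.14)
    P[~reg]=0
    z=P[...,2]
    u0,v0=(200,240) if n=='scene' else (195,200)
    sub=z[v0:v0+90,u0:u0+90]
    soft=np.clip((sub-.066)/.008,0,1)
    for hole in(1,0):
        def render(p,off=0.0):
            im=np.zeros((90*S,90*S),np.float32)
            for L,val in((RECT(-.065,.065,-.029,.029,.08),1),(RECT(-.097,-.065,.003,.029,.08),1),(RECT(-.059,.059,-.023,.023,.08),0 if hole else 1)):
                q=(proj(n,world(p,L))-[u0,v0]+.5)*S-.5
                cv2.fillPoly(im,[np.round(q*16).astype(np.int32)],val,shift=4)
            return cv2.resize(im,(90,90),interpolation=cv2.INTER_AREA)
        # ignore pixels inside the hole (walls): weight by mask
        def cost(p):
            r=render(p)
            w=1
            if hole==0: # compare only outside silhouette: fill measured with any z>.045 inside hole
                pass
            return ((r-soft)**2).sum()
        best=min((minimize(cost,[x,y,a],method='Nelder-Mead',options=dict(initial_simplex=[[x,y,a],[x+.004,y,a],[x,y+.004,a],[x,y,a+.04]],xatol=1e-5,fatol=1e-3)) for x in(.48,.487) for y in (.24,.246) for a in(.1,.13)),key=lambda r:r.fun)
        print(n,hole,best.x.round(4),np.degrees(best.x[2]).round(2),best.fun)
    # centrifuge lid outline, both
    P=np.load(f'pics/{n}0P.npy'); m=(P[...,2]>.175)&(P[...,2]<.20)&(abs(P[...,0]-.65)<.15)&(abs(P[...,1]-.05)<.13)
    q=P[m]; print(cv2.minAreaRect((q[:,:2]*1000).astype(np.float32)))
    for x0 in np.arange(.52,.8,.03):
        k=q[abs(q[:,0]-x0)<.01]; print(x0.round(2),k[:,1].min().round(4),k[:,1].max().round(4)) if len(k) else 0
E
```

```text
scene 1 [0.4853 0.2468 0.1209] 6.93 252.45849562119338Traceback (most recent call last):
  File "<stdin>", line 25, in <module>
  File "<stdin>", line 25, in <genexpr>
    res = _minimize_neldermead(fun, x0, args, callback, bounds=bounds,
                               **options)
    fxr = func(xr)
    fx = function(np.copy(x), *(wrapper_args + args))
  File "<stdin>", line 20, in cost
  File "<stdin>", line 15, in render
  File "h.py", line 14, in proj
    i=cam(name); f=K(i); P=np.atleast_2d(P); pc=np.c_[P,np.ones(len(P))]@np.array(i['world_to_cam']).T
  File "h.py", line 4, in cam
    i=ctrl.camera_info(name); return i
ValueError: time passes only in moves, steps and waits
```

```bash
sed -i 's/^    i=ctrl.camera_info(name); return i/    if name not in _C: _C[name]=ctrl.camera_info(name)\n    return _C[name]/; s/^def cam(name):/_C={}\ndef cam(name):/' h.py
python3 - <<'E'
from h import *
S=8
print(ctrl.read_state()['t'])
for n in('scene','top'):
    P=np.load(f'pics/{n}0P.npy').copy()
    reg=(abs(P[...,1]-.24)<.07)&(abs(P[...,0]-.47)<.14)
    P[~reg]=0
    z=P[...,2]
    u0,v0=(200,240) if n=='scene' else (195,200)
    sub=z[v0:v0+90,u0:u0+90]
    soft=np.clip((sub-.066)/.008,0,1)
    def render(p):
            im=np.zeros((90*S,90*S),np.float32)
            for L,val in((RECT(-.065,.065,-.029,.029,.08),1),(RECT(-.097,-.065,.003,.029,.08),1),(RECT(-.059,.059,-.023,.023,.08),0)):
                q=(proj(n,world(p,L))-[u0,v0]+.5)*S-.5
                cv2.fillPoly(im,[np.round(q*16).astype(np.int32)],val,shift=4)
            return cv2.resize(im,(90,90),interpolation=cv2.INTER_AREA)
    cost=lambda p:((render(p)-soft)**2).sum()
    best=min((minimize(cost,[x,y,a],method='Nelder-Mead',options=dict(initial_simplex=[[x,y,a],[x+.004,y,a],[x,y+.004,a],[x,y,a+.04]],xatol=1e-5,fatol=1e-3)) for x in(.48,.487) for y in (.24,.246) for a in(.1,.13)),key=lambda r:r.fun)
    print(n,best.x.round(4),np.degrees(best.x[2]).round(2),best.fun)
    img=np.load(f'pics/{n}0.npz')['p'][v0:v0+90,u0:u0+90]
    big=cv2.resize(img,None,fx=7,fy=7,interpolation=cv2.INTER_CUBIC)
    for L in(RECT(-.065,.065,-.029,.029,.08),RECT(-.097,-.065,.003,.029,.08),RECT(-.059,.059,-.023,.023,.08)):
        q=(proj(n,world(best.x,L))-[u0,v0]+.5)*7-.5
        cv2.polylines(big,[np.round(q).astype(np.int32)],True,(0,0,255),1)
    cv2.imwrite(f'pics/fit_{n}.png',big[:600])
    P=np.load(f'pics/{n}0P.npy'); m=(P[...,2]>.175)&(P[...,2]<.20)&(abs(P[...,0]-.65)<.15)&(abs(P[...,1]-.05)<.13)
    q=P[m]; print(cv2.minAreaRect((q[:,:2]*1000).astype(np.float32)))
    for x0 in np.arange(.52,.8,.03):
        k=q[abs(q[:,0]-x0)<.01]; print(x0.round(2),k[:,1].min().round(4),k[:,1].max().round(4)) if len(k) else 0
E
```

```text
0.1
scene [0.4853 0.2468 0.1209] 6.93 252.45849562119338
((659.78515625, 54.33768844604492), (241.18380737304688, 210.1151885986328), 4.00543737411499)
0.55 -0.0526 0.1515
0.58 -0.0563 0.1539
0.61 -0.0552 0.1552
0.64 -0.051 0.1575
0.67 -0.05 0.1587
0.7 -0.0474 0.1617
0.73 -0.0462 0.1618
0.76 -0.0424 0.1611
0.79 -0.0097 0.0059
top [0.4831 0.2404 0.1335] 7.65 100.31804407589982
((656.58349609375, 48.3607292175293), (238.31629943847656, 206.7112579345703), 4.290728569030762)
0.55 -0.0616 0.1441
0.58 -0.0613 0.1466
0.61 -0.0579 0.1481
0.64 -0.0542 0.1512
0.67 -0.054 0.1537
0.7 -0.0504 0.1555
0.73 -0.0499 0.1545
0.76 -0.0463 0.1461
```

View pics/fit_scene.png

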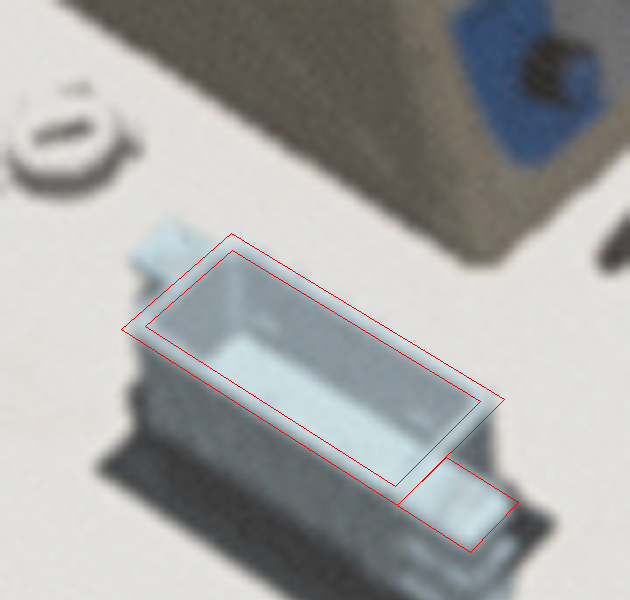

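View pics/fit_top.png

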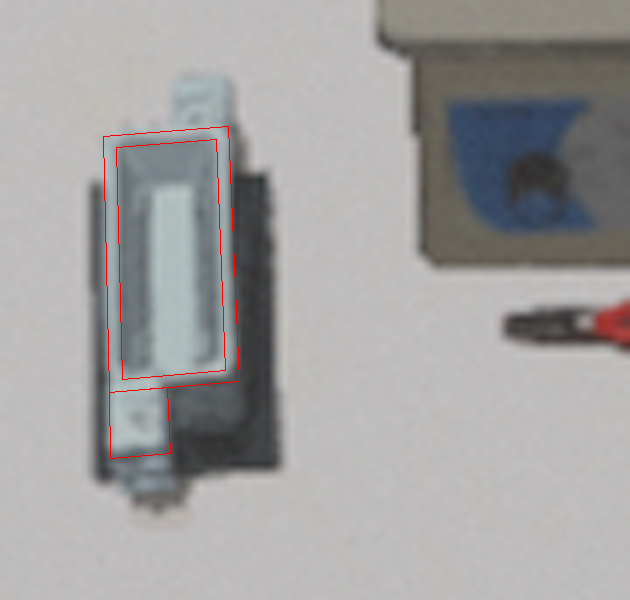

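Run:
```python
from h import *
def ray(n,u,v,z):
    a=unproj(n,np.array([u]),np.array([v]),np.array([1.]))[0]; i=cam(n); c=np.linalg.inv(i['world_to_cam'])[:3,3]
    return c+(a-c)*(z-c[2])/(a[2]-c[2])
print('scene spout end of bend z=.133',ray('scene',270+392/6-.4,140+382/6-.4,.133),'tip .116',ray('scene',270+397/6-.4,140+405/6-.4,.116),'head',ray('scene',270+262/6-.4,140+262/6-.4,.136))
print('knob c',ray('scene',315.5,152.64,.235), ray('top',354.5,177.04,.235))
print('top spout',ray('top',195+610/4-.4,160+160/4-.4,.133),ray('top',195+583/4-.4,160+265/4-.4,.133),'tip',ray('top',195+578/4-.4,160+290/4-.4,.116))
P=np.load('pics/scene0P.npy')
# spout pts from depth
for n in('scene','top'):
    P=np.load(f'pics/{n}0P.npy')
    m=(P[...,2]>.105)&(P[...,2]<.145)&(P[...,0]>.46)&(P[...,0]<.60)&(P[...,1]<-.08)&(P[...,1]>-.26)
    for q in sorted(P[m].round(3).tolist())[:40]: print(q)
    m=(P[...,2]>.05)&(P[...,2]<.5)&(P[...,0]>.25)&(P[...,0]<.7)&(P[...,1]<-.22)&(P[...,1]>-.6)
    q=P[m]; print(n,'microscope',np.percentile(q,[1,5,95,99],axis=0).round(3))
```

```text
scene spout end of bend z=.133 [ 0.50646264 -0.1292263   0.133     ] tip .116 [ 0.5060746  -0.13428595  0.116     ] head [ 0.61485021 -0.1570308   0.136     ]
knob c [ 0.62358669 -0.17199534  0.235     ] [ 0.62346533 -0.17410732  0.235     ]
top spout [ 0.60409159 -0.16210339  0.133     ] [ 0.50876082 -0.1396345   0.133     ] tip [ 0.49570652 -0.13720978  0.116     ]
[0.502, -0.13, 0.121]
[0.502, -0.129, 0.125]
[0.503, -0.13, 0.128]
[0.503, -0.127, 0.122]
[0.503, -0.126, 0.127]
[0.505, -0.132, 0.133]
[0.506, -0.134, 0.128]
[0.506, -0.13, 0.126]
[0.507, -0.131, 0.129]
[0.508, -0.131, 0.132]
[0.509, -0.132, 0.135]
[0.511, -0.13, 0.131]
[0.512, -0.136, 0.135]
[0.512, -0.132, 0.133]
[0.516, -0.137, 0.132]
[0.516, -0.136, 0.136]
[0.516, -0.132, 0.135]
[0.517, -0.133, 0.137]
[0.522, -0.139, 0.135]
[0.523, -0.136, 0.132]
[0.523, -0.135, 0.137]
[0.524, -0.137, 0.138]
[0.527, -0.136, 0.133]
[0.529, -0.139, 0.135]
[0.53, -0.139, 0.138]
[0.531, -0.136, 0.135]
[0.533, -0.139, 0.136]
[0.538, -0.145, 0.134]
[0.538, -0.14, 0.133]
[0.538, -0.14, 0.141]
[0.541, -0.144, 0.133]
[0.542, -0.14, 0.135]
[0
[... 615 characters left out ...]
, -0.142, 0.135]
[0.519, -0.139, 0.133]
[0.522, -0.142, 0.135]
[0.522, -0.139, 0.133]
[0.523, -0.145, 0.133]
[0.524, -0.145, 0.137]
[0.524, -0.142, 0.136]
[0.525, -0.141, 0.142]
[0.53, -0.145, 0.133]
[0.531, -0.148, 0.137]
[0.534, -0.145, 0.138]
[0.535, -0.144, 0.142]
[0.536, -0.148, 0.134]
[0.536, -0.146, 0.128]
[0.537, -0.148, 0.139]
[0.541, -0.147, 0.144]
[0.543, -0.148, 0.134]
[0.545, -0.152, 0.131]
[0.547, -0.151, 0.133]
[0.55, -0.148, 0.136]
[0.551, -0.155, 0.133]
[0.551, -0.151, 0.133]
[0.553, -0.151, 0.136]
[0.554, -0.154, 0.135]
[0.559, -0.155, 0.133]
[0.56, -0.157, 0.143]
top microscope [[ 0.306 -0.489  0.073]
 [ 0.317 -0.469  0.173]
 [ 0.535 -0.354  0.353]
 [ 0.641 -0.342  0.358]]
```

>>> step_arm(
  travel=[
    [0, 0, -50],
    [0, 0, -50],
    [0, 0, -50],
    [0, 0, -50],
    [-20.1, -43.3, 0],
    [-20.1, -43.3, 0],
    [-20.1, -43.3, 0],
    [-20.1, -43.3, 0],
    [-20.1, -43.3, 0],
    [-20.1, -43.3, 0],
  ],
  rot=[
    [0, 0, 0],
    [0, 0, 0],
    [0, 0, 0],
    [0, 0, 0],
    [0, 0, 0],
    [0, 0, 0],
    [0, 0, 0],
    [0, 0, 0],
    [0, 0, 0],
    [0, 0, 0],
  ],
  jaw=100,
  grip_force=40,
)

```text
t: 1.1
eef_pos: [0.3599, -0.3796, 0.5036]
eef_rot: [[0.233, -0.972, -0.0], [-0.972, -0.233, 0.0], [-0.0, 0.0, -1.0]]
ft_force: [1.0, -1.4, 0.4]
finger_gap: 0.0855
```

>>> step_arm(
  travel=[
    [-20.1, -43.3, 0],
    [-20.1, -43.3, 0],
    [-20.1, -43.3, 0],
    [-20.1, -43.3, 0],
    [-20.1, -43.3, 0],
    [-20.1, -43.3, 0],
    [-20.1, -43.3, 0],
    [0, 0, 50],
    [0, 0, 50],
    [0, 0, 0],
  ],
  rot=[
    [0, 0, 0],
    [0, 0, 0],
    [0, 0, 0],
    [0, 0, 0],
    [0, 0, 0],
    [0, 0, 0],
    [0, 0, 0],
    [0, 0, 0],
    [0, 0, 0],
    [0, 0, 0],
  ],
)

```text
t: 2.1
eef_pos: [0.6158, -0.1709, 0.3919]
eef_rot: [[0.234, -0.972, -0.025], [-0.972, -0.235, 0.01], [-0.015, 0.022, -1.0]]
ft_force: [-0.6, -0.4, -2.4]
finger_gap: 0.0853
```

Run:
```python
from h import *
print(ctrl.read_state()['eef_pos'],ctrl.read_state()['qpos'].round(3))
ps=[]
for k in range(4):
    p,d=shot('scene',f'scene1_{k}'); ps.append(p.astype(float))
a=np.mean(ps,0); print('noise',np.std(ps,0).mean()); np.save('pics/scene1avg.npy',a)
p,d=shot('top','top1')
a=np.clip(a,0,255).astype(np.uint8)
cv2.imwrite('pics/s1c.png',cv2.resize(a[110:230,270:370],None,fx=5,fy=5,interpolation=cv2.INTER_CUBIC))
cv2.imwrite('pics/t1c.png',cv2.resize(p[110:250,270:430],None,fx=4,fy=4,interpolation=cv2.INTER_CUBIC))
```

```text
[ 0.61579597 -0.17092909  0.39187583] [-0.379  0.357  1.174 -0.     1.638  0.954]
noise 1.5990404293012281
```

View pics/s1c.png

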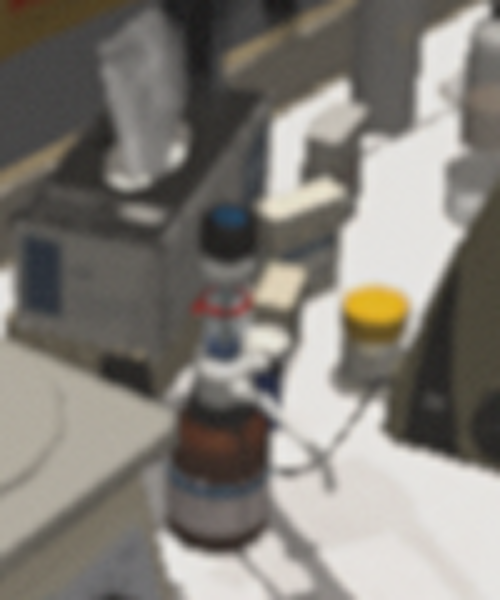

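View pics/t1c.png

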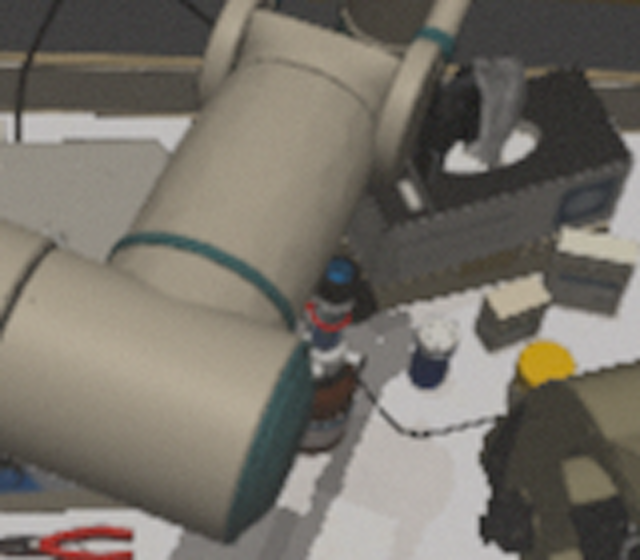

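Run:
```python
from h import *
print(proj('scene',[[.6158,-.171,.392],[.6158,-.171,.32],[.6215,-.1725,.235],[.6215,-.1725,.144]]).round(1), proj('top',[[.6158,-.171,.392],[.6158,-.171,.32]]).round(1))
```

```text
[[319.5 104.2]
 [318.4 127.9]
 [316.1 152.8]
 [315.1 178.2]] [[360.1 148.2]
 [356.9 163.1]]
```

View pics/scene1_3.png

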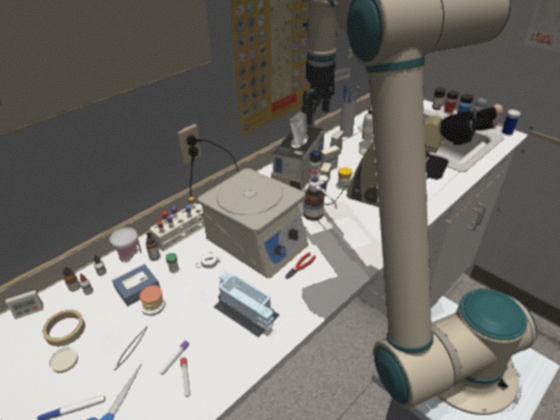

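View pics/top1.png

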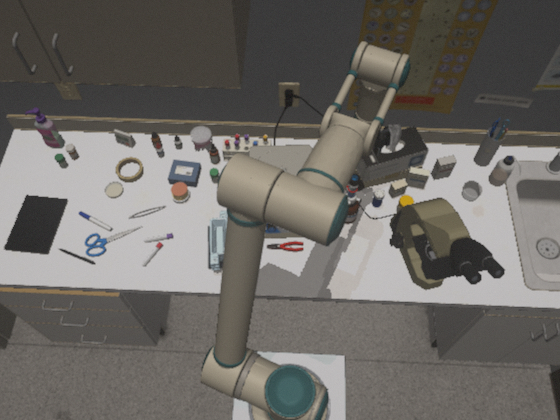

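Run:
```python
from h import *
s=ctrl.read_state(); print(s['t'],s['eef_pos'],s['eef_rot'].round(3).tolist())
p,d=shot('scene','scene2')
P=cloud('scene',d.astype(float)); np.save('pics/scene2P.npy',P)
x0,y0=285,60
im=cv2.resize(p[y0:y0+110,x0:x0+70],None,fx=5.4,fy=5.4,interpolation=cv2.INTER_CUBIC)
T=s['eef_pos'];R=s['eef_rot']
pts=[T+R@np.array(o) for o in ([0,0,0],[.0427,0,.06],[-.0427,0,.06],[0,0,.06],[.038,0.0425,0],[-.038,.0425,0],[.038,-.0425,0],[-.038,-.0425,0])]
for q in proj('scene',pts): cv2.circle(im,tuple(np.round((q-[x0,y0]+.5)*5.4).astype(int)),3,(0,0,255),-1)
cv2.imwrite('pics/g2.png',im)
```

```text
2.35 [ 0.62232411 -0.17465032  0.4089952 ] [[0.233, -0.972, 0.009], [-0.972, -0.233, -0.004], [0.006, -0.008, -1.0]]
```

View pics/g2.png

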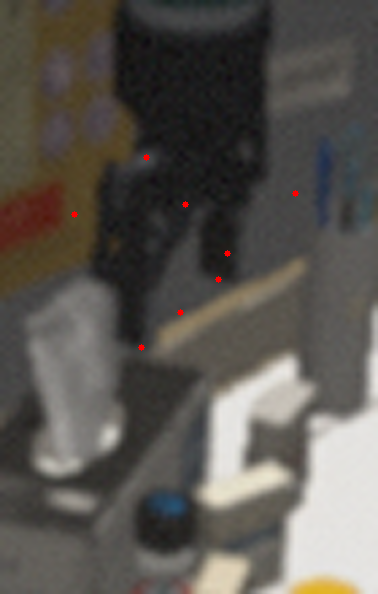

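Run:
```python
from h import *
s=ctrl.read_state(); print(s['t'],s['eef_pos'])
a=np.load('pics/scene1avg.npy')
r=(a[...,2]-(a[...,0]+a[...,1])/2)
print('cols 306..323'); 
for v in range(162,182): print(v,r[v,306:324].round(0).astype(int).tolist())
b=a[...,0]-a[...,2]
print('blue')
for v in range(168,190): print(v,b[v,306:324].round(0).astype(int).tolist())
for k in range(0,46,4): print(k,proj('scene',[[.6225,-.172,.144+k/1000]])[0].round(2),proj('scene',[[.6225,-.172,.235+k/1000]])[0].round(2))
ax=np.array([.6225,-.172]); 
for ang in np.radians(np.arange(0,360,30)): print(np.degrees(ang).round(),proj('scene',[[*(ax+.016*np.array([np.cos(ang),np.sin(ang)])),.174]])[0].round(1),end=' ')
```

```text
2.4 [ 0.62214211 -0.17460275  0.40878485]
cols 306..323
162 [4, 4, 4, 5, 3, 3, 3, 3, 2, 3, 2, 4, 3, 4, 3, 5, 6, 10]
163 [4, 4, 4, 4, 4, 4, 4, 4, 4, 4, 5, 4, 4, 4, 3, 3, 9, 14]
164 [4, 4, 3, 4, 2, 3, 4, 4, 4, 4, 4, 5, 4, 4, 5, 7, 13, 20]
165 [4, 5, 5, 4, 3, 3, 4, 4, 6, 4, 4, 4, 4, 4, 5, 10, 17, 23]
166 [4, 4, 3, 4, 4, 5, 7, 7, 3, 3, 4, 6, 6, 6, 9, 14, 21, 26]
167 [4, 4, 5, 5, 10, 14, 15, 10, 2, 2, 6, 14, 16, 15, 15, 18, 24, 26]
168 [4, 4, 5, 12, 22, 22, 16, 6, -1, -1, 4, 14, 23, 30, 28, 25, 25, 26]
169 [3, 5, 9, 24, 33, 24, 8, 0, -4, -4, 1, 9, 25, 43, 40, 28, 24, 24]
170 [4, 8, 25, 50, 56, 36, 19, 12, 4, 3, 8, 19, 39, 56, 43, 25, 20, 21]
171 [6, 13, 40, 66, 66, 53, 48, 43, 26, 20, 31, 47, 58, 52, 34, 18, 14, 14]
172 [5, 14, 34, 49, 46, 43, 51, 52, 40, 35, 43, 52, 47, 29, 15, 11, 10, 11]
173 [6, 10, 18, 23, 17, 14, 20, 24, 23, 20, 21, 23, 16, 10, 7, 9, 10, 10]
174 [6, 10, 11, 10, 6, 2, 1, 3, 2, 4, 4, 3, 3, 3, 4, 8, 7, 10]
175 [8, 11, 10, 10, 5, 1, -2, -2, -1, -2, -3, -1, 0, 3, 6, 8, 10, 11]
176 [9, 11, 11, 11, 4, -1, -4, -5, -4, -2, -3, -3, 1, 4, 9, 9, 10, 10]
177 [10, 11, 12, 9, 2, -6
[... 2115 characters left out ...]
-5, -6, -5, -7, -6, -7, -7, -8, -6, -6, -4, -1, 3]
0 [314.71 178.09] [315.78 152.77]
4 [314.76 177.02] [315.83 151.61]
8 [314.8  175.95] [315.88 150.44]
12 [314.85 174.88] [315.93 149.27]
16 [314.89 173.8 ] [315.98 148.09]
20 [314.94 172.71] [316.03 146.9 ]
24 [314.98 171.63] [316.08 145.72]
28 [315.03 170.53] [316.13 144.52]
32 [315.08 169.44] [316.18 143.33]
36 [315.12 168.34] [316.23 142.13]
40 [315.17 167.23] [316.28 140.92]
44 [315.22 166.13] [316.33 139.71]
0.0 [311.1 168. ] 30.0 [309.9 169.3] 60.0 [310.  170.8] 90.0 [311.5 172.1] 120.0 [314.  172.9] 150.0 [316.8 172.9] 180.0 [319. 172.] 210.0 [320.2 170.7] 240.0 [320.  169.1] 270.0 [318.5 167.9] 300.0 [316.1 167.1] 330.0 [313.4 167.2]
```

```bash
cat >> h.py <<'E'
from scipy.ndimage import gaussian_filter
CAMH=np.array([-.096,.686])
def splat(name,pts,w,box,S=6,sig=0.8,off=(0,0)):
    u0,v0,W,H=box
    q=proj(name,pts)+np.array(off)
    # 'integer = pixel centre' convention
    hst,_,_=np.histogram2d(q[:,1],q[:,0],bins=[H*S,W*S],range=[[v0-.5,v0+H-.5],[u0-.5,u0+W-.5]],weights=w)
    hst=gaussian_filter(hst,sig*S)
    return hst.reshape(H,S,W,S).sum((1,3))
def ringparts(ax,z,ro=.016,ri=.013,h=.004,cam=CAMH):
    th=np.radians(np.arange(0,360,2.)); d=(cam-ax); dirn=np.c_[np.cos(th),np.sin(th)]; f=dirn@d/np.linalg.norm(d)
    fr=th[f>0]; bk=th[f<0]
    def wall(t,r,wt):
        zz=np.linspace(-h/2,h/2,9); T,Z=np.meshgrid(t,zz); return np.c_[ax[0]+r*np.cos(T.ravel()),ax[1]+r*np.sin(T.ravel()),z+Z.ravel()],np.tile(wt,len(zz))
    A=wall(fr,ro,f[f>0])
    B=wall(bk,ri,-f[f<0])
    rr=np.linspace(ri,ro,6); T,Rr=np.meshgrid(th,rr); C=(np.c_[ax[0]+(Rr*np.cos(T)).ravel(),ax[1]+(Rr*np.sin(T)).ravel(),np.full(T.size,z+h/2)],Rr.ravel()/ro)
    return A,B,C
E
cat > ringfit.py <<'E'
from h import *
def fit(a,ax,box=(306,162,15,15),sig=.8,name='scene',cam=CAMH,vs=np.arange(.018,.048,.001)):
    u0,v0,W,H=box
    r=(a[...,2]-(a[...,0]+a[...,1])/2)[v0:v0+H,u0:u0+W]
    V,U=np.mgrid[:H,:W]; best=None
    for v in vs:
        for du in np.arange(-1.5,1.6,.25):
            B=[splat(name,*prt,box,sig=sig,off=(du,0)).ravel() for prt in ringparts(ax,.144+v,cam=cam)]
            B=[b/b.max() for b in B]+[np.ones(W*H)/10,U.ravel()/W/1.,V.ravel()/H/1.]
            from scipy.optimize import lsq_linear
            s=lsq_linear(np.array(B).T,r.ravel(),bounds=([0,0,0,-np.inf,-np.inf,-np.inf],np.inf))
            if best is None or s.cost<best[0]: best=(s.cost,v,du,s.x.round(1))
            cost.setdefault(round(v,4),[]).append(s.cost)
    return best
cost={}
if __name__=='__main__':
    a=np.load('pics/scene1avg.npy')
    for sig in(.6,.8,1.0):
        cost.clear(); print(sig,fit(a,np.array([.6225,-.172]),sig=sig)); print({k:round(min(c)) for k,c in cost.items()})
E
python3 ringfit.py
```

```text
0.6 (np.float64(7759.925630433185), np.float64(0.032000000000000015), np.float64(-0.75), array([41.1,  0. , 26.1, 50.4, -3.6,  3.2]))
{np.float64(0.018): 18115, np.float64(0.019): 18862, np.float64(0.02): 19904, np.float64(0.021): 20874, np.float64(0.022): 21380, np.float64(0.023): 21155, np.float64(0.024): 19878, np.float64(0.025): 18087, np.float64(0.026): 16166, np.float64(0.027): 14149, np.float64(0.028): 12586, np.float64(0.029): 11180, np.float64(0.03): 9796, np.float64(0.031): 8526, np.float64(0.032): 7760, np.float64(0.033): 7769, np.float64(0.034): 8713, np.float64(0.035): 10600, np.float64(0.036): 13279, np.float64(0.037): 16408, np.float64(0.038): 19331, np.float64(0.039): 21659, np.float64(0.04): 23257, np.float64(0.041): 24221, np.float64(0.042): 24680, np.float64(0.043): 24876, np.float64(0.044): 24978, np.float64(0.045): 25025, np.float64(0.046): 25046, np.float64(0.047): 25050}
0.8 (np.float64(7057.247077252185), np.float64(0.032000000000000015), np.float64(-0.75), array([38.9,  0. , 25. , 49.7, -4.9,  2. ]))
{np.float64(0.018): 17363, np.float64(0.019): 18071, np.flo
[... 917 characters left out ...]
 18353, np.float64(0.021): 19075, np.float64(0.022): 19306, np.float64(0.023): 18509, np.float64(0.024): 16922, np.float64(0.025): 15099, np.float64(0.026): 13348, np.float64(0.027): 11821, np.float64(0.028): 10760, np.float64(0.029): 9639, np.float64(0.03): 8517, np.float64(0.031): 7542, np.float64(0.032): 6998, np.float64(0.033): 7064, np.float64(0.034): 7865, np.float64(0.035): 9392, np.float64(0.036): 11502, np.float64(0.037): 14203, np.float64(0.038): 17020, np.float64(0.039): 19516, np.float64(0.04): 21563, np.float64(0.041): 22998, np.float64(0.042): 23967, np.float64(0.043): 24498, np.float64(0.044): 24771, np.float64(0.045): 24931, np.float64(0.046): 25017, np.float64(0.047): 25048}
```

Run:
```python
from h import *
for n,f in(('scene','scene0'),('top','top1')):
    d=np.load(f'pics/{f}.npz')['d'].astype(float); P=cloud(n,d)
    r=np.hypot(P[...,0]-.6225,P[...,1]+.172)
    m=(r>.025)&(r<.11)&(P[...,2]>.18)&(P[...,2]<.40); q=P[m]
    print(n,len(q)); 
    for q in sorted(q.round(3).tolist())[::max(1,len(q)//25)]: print(q)
```

```text
scene 0
top 76
[0.617, -0.221, 0.389]
[0.618, -0.221, 0.37]
[0.619, -0.223, 0.378]
[0.619, -0.22, 0.396]
[0.621, -0.231, 0.394]
[0.621, -0.221, 0.389]
[0.622, -0.228, 0.383]
[0.622, -0.224, 0.355]
[0.623, -0.235, 0.391]
[0.623, -0.223, 0.377]
[0.624, -0.229, 0.375]
[0.625, -0.245, 0.394]
[0.625, -0.221, 0.369]
[0.626, -0.233, 0.369]
[0.627, -0.231, 0.4]
[0.628, -0.236, 0.399]
[0.628, -0.22, 0.38]
[0.629, -0.22, 0.359]
[0.63, -0.218, 0.357]
[0.631, -0.22, 0.38]
[0.632, -0.226, 0.397]
[0.635, -0.231, 0.398]
[0.635, -0.218, 0.36]
[0.637, -0.226, 0.4]
[0.64, -0.218, 0.359]
[0.641, -0.217, 0.366]
```

>>> step_arm(
  travel=[
    [-2.8, -1.6, 40],
    [0, 0, 40],
    [0, 0, 30],
    [0, 0, 21],
    [0, 0, 0],
    [0, 0, 0],
    [0, 0, 0],
  ],
  rot=[
    [0, 0, 0],
    [0, 0, 0],
    [0, 0, 0],
    [0, 0, 0],
    [0, 0, 0],
    [0, 0, 0],
    [0, 0, 0],
  ],
)

```text
t: 3.1
eef_pos: [0.6229, -0.1712, 0.276]
eef_rot: [[0.233, -0.972, 0.005], [-0.972, -0.233, -0.002], [0.003, -0.005, -1.0]]
ft_force: [-0.4, -0.3, -0.3]
finger_gap: 0.0855
```

Run:
```python
from h import *
s=ctrl.read_state(); print(s['t'],s['eef_pos'],s['ft_force'])
p,d=shot('scene','scene3')
cv2.imwrite('pics/s3c.png',cv2.resize(p[90:220,270:370],None,fx=4.6,fy=4.6,interpolation=cv2.INTER_CUBIC))
p,d=shot('top','top3'); cv2.imwrite('pics/t3c.png',cv2.resize(p[110:250,270:430],None,fx=4,fy=4,interpolation=cv2.INTER_CUBIC))
```

```text
3.1 [ 0.62294778 -0.17120531  0.2759721 ] [-0.44701818 -0.26505832 -0.27007949]
```

View pics/s3c.png

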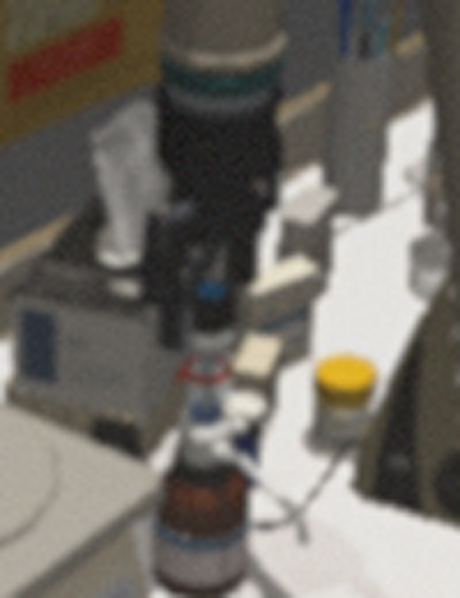

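View pics/t3c.png

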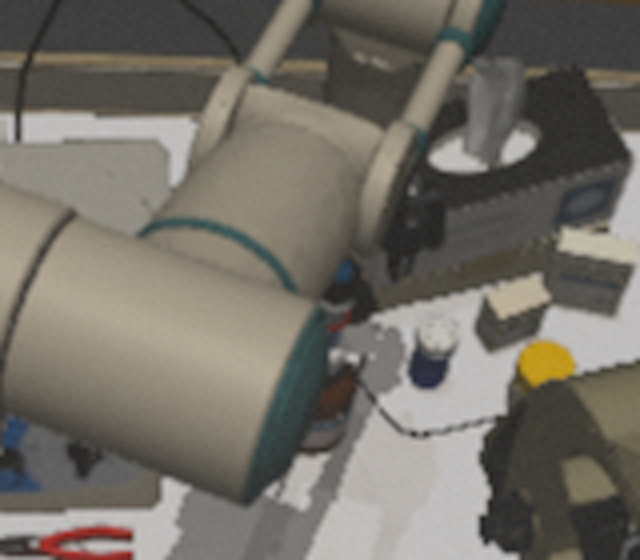

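>>> step_arm(
  travel=[
    [0, 0, 0],
    [0, 0, 0],
    [0, 0, 0],
    [0, 0, 0],
    [0, 0, 0],
    [0, 0, 0],
    [0, 0, 0],
    [0, 0, 0],
  ],
  rot=[
    [0, 0, 0],
    [0, 0, 0],
    [0, 0, 0],
    [0, 0, 0],
    [0, 0, 0],
    [0, 0, 0],
    [0, 0, 0],
    [0, 0, 0],
  ],
  jaw=0,
  grip_force=40,
)

```text
t: 4.0
eef_pos: [0.622, -0.1723, 0.2734]
eef_rot: [[0.233, -0.972, 0.002], [-0.972, -0.233, -0.004], [0.004, -0.001, -1.0]]
ft_force: [-0.2, -5.7, 1.1]
finger_gap: 0.0332
```

>>> step_arm(
  travel=[
    [0, 0, -4],
    [0, 0, -6],
    [0, 0, -6],
    [0, 0, -6],
    [0, 0, -5],
    [0, 0, -3],
    [0, 0, -2],
    [0, 0, 0],
    [0, 0, 0],
    [0, 0, 0],
  ],
  rot=[
    [0, 0, 0],
    [0, 0, 0],
    [0, 0, 0],
    [0, 0, 0],
    [0, 0, 0],
    [0, 0, 0],
    [0, 0, 0],
    [0, 0, 0],
    [0, 0, 0],
    [0, 0, 0],
  ],
)

```text
t: 5.0
eef_pos: [0.622, -0.1723, 0.304]
eef_rot: [[0.233, -0.972, 0.0], [-0.972, -0.233, -0.004], [0.004, 0.0, -1.0]]
ft_force: [1.8, -5.7, -4.0]
finger_gap: 0.0333
```

Run:
```python
from h import *
s=ctrl.read_state(); print(s['t'],s['eef_pos'],s['ft_force'],s['finger_gap'])
ps=[shot('scene',f'scene4_{k}')[0].astype(float) for k in range(4)]
s=ctrl.read_state(); print(s['t'],s['eef_pos'],s['ft_force'])
a=np.mean(ps,0); np.save('pics/scene4avg.npy',a); p=np.clip(a,0,255).astype(np.uint8)
cv2.imwrite('pics/s4c.png',cv2.resize(p[130:200,280:350],None,fx=8,fy=8,interpolation=cv2.INTER_CUBIC))
from ringfit import *
print(fit(a,np.array([.6225,-.172]),sig=.8,vs=np.arange(.026,.040,.001)))
b=a[...,0]-a[...,2]
for v in range(160,186): print(v,b[v,306:324].round(0).astype(int).tolist(), a[v,306:324].mean(1).round(0).astype(int).tolist())
```

```text
5.0 [ 0.6220037  -0.17233869  0.30403639] [ 1.77025711 -5.71681324 -4.02606717] 0.03334959971713632
5.2 [ 0.62200493 -0.17235394  0.304037  ] [ 2.15493418 -5.54734253 -3.95697586]
(np.float64(6942.3495229363725), np.float64(0.032), np.float64(-0.75), array([26.8,  0. , 21.5, 37.8, -2.9,  1.7]))
160 [-6, -6, -6, -7, -6, -6, -6, -5, -2, -1, -4, -8, -9, -10, -10, -8, -8, -10] [81, 82, 84, 87, 93, 101, 106, 100, 87, 80, 88, 99, 105, 100, 87, 78, 75, 74]
161 [-6, -5, -6, -6, -6, -7, -7, -5, -4, -1, -4, -6, -8, -7, -8, -7, -7, -8] [81, 83, 85, 90, 100, 114, 119, 110, 90, 82, 92, 111, 120, 117, 102, 87, 80, 85]
162 [-5, -6, -6, -6, -6, -8, -7, -6, -5, -2, -3, -6, -6, -7, -7, -6, -8, -16] [84, 85, 84, 91, 104, 121, 126, 115, 101, 91, 99, 117, 127, 125, 113, 90, 87, 109]
163 [-7, -7, -6, -6, -8, -8, -5, -6, -5, -4, -6, -6, -7, -8, -6, -7, -13, -22] [84, 85, 84, 89, 100, 116, 124, 122, 115, 110, 115, 122, 126, 122, 108, 90, 99, 137]
164 [-6, -5, -6, -5, -7, -7, -8, -6, -6, -7, -6, -7, -6, -6, -6, -11, -19, -30] [86, 84, 86, 86, 93, 107, 116, 121, 119, 119, 120, 121, 119, 109, 94, 91, 118, 160]
[... 2801 characters left out ...]
0, 189, 194, 197, 184, 152]
182 [-16, -14, -10, -7, -7, -2, -5, -1, -1, -2, -2, -4, -8, -9, -9, -8, -10, -8] [83, 92, 104, 108, 116, 128, 142, 150, 146, 145, 154, 174, 189, 191, 188, 188, 175, 140]
183 [-15, -12, -8, -7, -5, -6, -6, -6, -3, -2, -4, -7, -9, -8, -8, -6, -5, -5] [104, 129, 136, 118, 119, 144, 172, 186, 186, 186, 188, 190, 189, 175, 160, 149, 137, 105]
184 [-12, -10, -8, -7, -7, -7, -8, -7, -5, -5, -8, -8, -10, -8, -6, -2, 4, 5] [143, 170, 161, 123, 120, 146, 174, 191, 195, 195, 191, 185, 172, 147, 122, 99, 87, 71]
185 [-12, -10, -9, -6, -7, -8, -8, -6, -7, -8, -8, -9, -8, -6, -2, 10, 18, 19] [177, 188, 161, 118, 110, 131, 152, 164, 169, 172, 174, 173, 165, 138, 101, 69, 57, 51]
```

View pics/s4c.png

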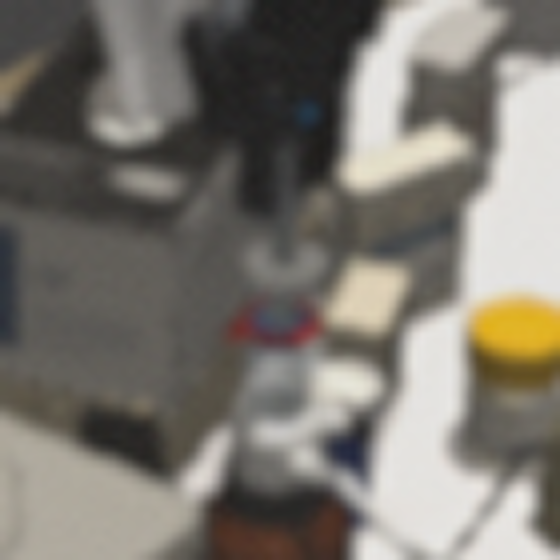

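```bash
cat > sealfit.py <<'E'
from h import *
from scipy.optimize import lsq_linear
def sealparts(ax,z,cam=CAMH,r=.011,h=.008):
    th=np.radians(np.arange(0,360,2.)); d=(cam-ax); dirn=np.c_[np.cos(th),np.sin(th)]; f=dirn@d/np.linalg.norm(d)
    fr=th[f>0]; zz=np.linspace(-h,0,13); T,Z=np.meshgrid(fr,zz)
    A=np.c_[ax[0]+r*np.cos(T.ravel()),ax[1]+r*np.sin(T.ravel()),z+Z.ravel()],np.tile(f[f>0],len(zz))
    rr=np.linspace(.001,r,12); T,R=np.meshgrid(th,rr); C=np.c_[ax[0]+(R*np.cos(T)).ravel(),ax[1]+(R*np.sin(T)).ravel(),np.full(T.size,z)],R.ravel()
    return A,C
def fitseal(a,ax,box,name,cam,vs,sig=.8):
    u0,v0,W,H=box; r=(a[...,0]-a[...,2])[v0:v0+H,u0:u0+W]; V,U=np.mgrid[:H,:W]; out=[]
    for v in vs:
        for du in np.arange(-1.5,1.6,.25):
            B=[splat(name,*p,box,sig=sig,off=(du,0)).ravel() for p in sealparts(ax,.144+v,cam)]
            B=[b/b.max() for b in B]+[np.ones(W*H)/10,U.ravel()/W,V.ravel()/H,((U-W/2)**2).ravel()/W/W]
            s=lsq_linear(np.array(B).T,r.ravel(),bounds=([0,0]+[-np.inf]*4,np.inf)); out.append((s.cost,round(v,4),du,s.x[:2].round(0)))
    return sorted(out,key=lambda o:o[0])[:3]
if __name__=='__main__':
    a=np.load('pics/scene1avg.npy'); ax=np.array([.6225,-.172])
    for sig in(.6,.8,1.0):
        print(fitseal(a,ax,(309,174,11,10),'scene',CAMH,np.arange(-.006,.007,.0005),sig))
    import ringfit
    for f in('scene1avg','scene4avg'):
        a=np.load(f'pics/{f}.npy')
        for box in((306,162,15,15),(306,165,13,11),(307,167,12,9)):
            print(f,box,ringfit.fit(a,ax,box=box,sig=.8,vs=np.arange(.028,.037,.0005)))
    i=cam('top'); ct=np.linalg.inv(i['world_to_cam'])[:2,3]; print('topcam',ct)
    a=np.load('pics/top1.npz')['p'].astype(float)
    print(proj('top',[[*ax,.176]]),proj('top',[[*ax,.144]]))
    r=(a[...,2]-(a[...,0]+a[...,1])/2)
    for v in range(182,198): print(v,r[v,342:362].round(0).astype(int).tolist())
E
python3 sealfit.py
```

```text
[(np.float64(439.82226757180683), np.float64(0.005), np.float64(-0.75), array([27., 11.])), (np.float64(445.01466313002203), np.float64(0.0045), np.float64(-0.75), array([27., 12.])), (np.float64(464.74686143368166), np.float64(0.0055), np.float64(-0.75), array([27.,  9.]))]
[(np.float64(388.67613414261444), np.float64(0.005), np.float64(-0.75), array([28., 11.])), (np.float64(397.76723579111473), np.float64(0.0045), np.float64(-0.75), array([27., 12.])), (np.float64(403.5385885476053), np.float64(0.0055), np.float64(-0.75), array([27.,  9.]))]
[(np.float64(398.3918269966041), np.float64(0.005), np.float64(-0.75), array([28., 11.])), (np.float64(404.28746477446924), np.float64(0.0055), np.float64(-0.75), array([27.,  9.])), (np.float64(410.4939422422937), np.float64(0.0045), np.float64(-0.75), array([27., 12.]))]
scene1avg (306, 162, 15, 15) (np.float64(6973.798059341606), np.float64(0.0325), np.float64(-0.75), array([42.6,  0. , 21.5, 50.4, -4.6,  2.1]))
scene1avg (306, 165, 13, 11) (np.float64(4022.19320836511), np.float64(0.033), np.float64(-1.25), array([ 47.3,   4.3,  16.1,  59.
[... 1185 characters left out ...]
5, 4, 2, 2]
189 [-10, -2, 6, 4, 6, 26, 78, 52, 0, 0, -2, 2, 0, 6, 48, 58, 6, 1, 4, 3]
190 [-10, -7, 2, 5, 4, 9, 53, 78, 50, 22, 5, 6, 22, 51, 77, 48, 1, 2, 4, 5]
191 [-3, -5, 3, 7, 6, -1, 4, 51, 84, 74, 63, 62, 62, 68, 43, 5, 5, 5, 6, 6]
192 [2, -2, 4, 6, 4, 0, -8, -6, 28, 60, 70, 74, 48, 16, 8, 5, 5, 5, 6, 7]
193 [10, 9, 9, 6, 4, 0, -10, -12, -6, 2, 0, -4, -9, -2, 4, 5, 4, 7, 7, 6]
194 [16, 12, 10, 5, 2, -1, -10, -12, -10, -6, -6, -8, -8, 0, 4, 5, 5, 6, 5, 6]
195 [16, 14, 8, -4, -7, -6, -8, -10, -13, -10, -8, -12, -4, 2, 5, 6, 6, 6, 4, 4]
196 [16, 10, -2, -15, -10, -5, -4, -9, -7, -8, -8, -6, 1, 4, 6, 6, 7, 6, 7, 6]
197 [14, 2, -14, -16, -4, -2, -2, -3, 0, -2, -2, 2, 2, 6, 4, 4, 6, 6, 6, 6]
```

Run:
```python
from h import *
a=np.load('pics/scene1avg.npy'); g=a.mean(2)
for v in list(range(146,170))+list(range(173,212)): print(v,g[v,308:323].round(0).astype(int).tolist())
ax=np.array([.6222,-.1722]); d=CAMH-ax; d/=np.linalg.norm(d)
f=lambda r,z: proj('scene',[[*(ax+r*d),z]])[0].round(2)
print('knob bottom front',f(.017,.208),'top front',f(.017,.235),'top back',f(-.017,.235),'c',f(0,.235))
print('barrel top',f(0,.203),f(-.013,.203),f(.013,.203),'head top front',f(.019,.136),'back',f(-.019,.136))
print('bottle bottom front',f(.034,0),'seal top back',f(-.011,.144),f(-.011,.1746),'seal bottom front',f(.011,.136))
for v in(30,32,34): print(v,'ring bottom front',f(.016,.142+v/1e3),'wall top',f(.016,.146+v/1e3),'ann inner',f(.013,.146+v/1e3),'back inner',f(-.013,.146+v/1e3),f(-.016,.146+v/1e3))
```

```text
146 [53, 61, 76, 89, 92, 89, 89, 88, 88, 85, 78, 70, 69, 67, 91]
147 [58, 74, 88, 95, 91, 87, 88, 88, 89, 86, 77, 68, 68, 66, 94]
148 [70, 86, 96, 94, 89, 85, 86, 89, 88, 85, 76, 67, 63, 70, 99]
149 [84, 95, 97, 91, 86, 82, 80, 84, 86, 82, 72, 65, 69, 86, 121]
150 [95, 96, 93, 86, 78, 73, 72, 71, 75, 73, 68, 65, 79, 110, 150]
151 [97, 91, 83, 74, 65, 62, 63, 64, 66, 65, 61, 61, 80, 116, 164]
152 [96, 85, 70, 57, 53, 57, 62, 64, 65, 65, 59, 54, 65, 99, 143]
153 [89, 78, 59, 44, 46, 55, 61, 64, 67, 66, 61, 50, 50, 73, 106]
154 [86, 75, 52, 37, 38, 49, 55, 59, 62, 60, 57, 46, 44, 58, 79]
155 [84, 71, 50, 36, 35, 41, 48, 50, 53, 51, 46, 40, 42, 57, 72]
156 [83, 68, 48, 35, 33, 37, 39, 43, 43, 42, 40, 37, 41, 56, 70]
157 [82, 68, 46, 36, 33, 35, 37, 38, 39, 39, 37, 37, 39, 56, 70]
158 [79, 68, 47, 35, 35, 36, 35, 36, 37, 35, 37, 37, 38, 57, 66]
159 [82, 70, 51, 37, 35, 35, 34, 33, 34, 37, 36, 34, 45, 58, 72]
160 [82, 76, 63, 52, 40, 37, 34, 34, 36, 36, 40, 46, 54, 64, 74]
161 [85, 84, 80, 74, 64, 52, 47, 42, 44, 51, 62, 73, 78, 76, 79]
162 [84, 89, 96, 101, 97, 85, 75, 70, 70, 81, 96, 106
[... 3283 characters left out ...]
.44 163.66] top front [315.77 155.88] top back [316.03 149.75] c [315.9  152.79]
barrel top [315.51 161.94] [315.61 159.58] [315.41 164.33] head top front [314.59 183.82] back [314.89 176.71]
bottle bottom front [313.02 220.76] seal top back [314.91 176.06] [315.26 167.82] seal bottom front [314.65 182.3 ]
30 ring bottom front [315.02 173.53] wall top [315.07 172.43] ann inner [315.09 171.87] back inner [315.3  167.07] [315.32 166.52]
32 ring bottom front [315.04 172.98] wall top [315.09 171.88] ann inner [315.12 171.32] back inner [315.32 166.52] [315.34 165.98]
34 ring bottom front [315.07 172.43] wall top [315.11 171.33] ann inner [315.14 170.76] back inner [315.34 165.97] [315.37 165.43]
```

>>> step_arm(
  travel=[
    [0, 0, -0.7],
    [0, 0, -0.7],
    [0, 0, 0],
    [0, 0, 0],
    [0, 0, 0],
  ],
  rot=[
    [0, 0, 0],
    [0, 0, 0],
    [0, 0, 0],
    [0, 0, 0],
    [0, 0, 0],
  ],
)

```text
t: 5.7
eef_pos: [0.622, -0.1724, 0.3051]
eef_rot: [[0.233, -0.972, 0.0], [-0.972, -0.233, -0.004], [0.003, 0.001, -1.0]]
ft_force: [2.4, -5.5, -5.9]
finger_gap: 0.0329
```

>>> step_arm(
  travel=[
    [0, 0, 0],
    [0, 0, 0],
    [0, 0, 0],
    [0, 0, 0],
    [0, 0, 0],
    [0, 0, -20],
    [0, 0, -40],
    [0, 0, -50],
    [0, 0, -50],
    [0, 0, 0],
  ],
  rot=[
    [0, 0, 0],
    [0, 0, 0],
    [0, 0, 0],
    [0, 0, 0],
    [0, 0, 0],
    [0, 0, 0],
    [0, 0, 0],
    [0, 0, 0],
    [0, 0, 0],
    [0, 0, 0],
  ],
  jaw=100,
)

```text
t: 6.7
eef_pos: [0.6225, -0.1706, 0.4752]
eef_rot: [[0.234, -0.972, 0.015], [-0.972, -0.234, -0.006], [0.009, -0.013, -1.0]]
ft_force: [0.4, 0.2, 0.8]
finger_gap: 0.0856
```

Run:
```python
from h import *
s=ctrl.read_state(); print(s['t'],s['eef_pos'],s['ft_force'],s['qpos'].round(2))
ps=[shot('scene',f'scene5_{k}')[0].astype(float) for k in range(5)]
a=np.mean(ps,0); np.save('pics/scene5avg.npy',a); p=np.clip(a,0,255).astype(np.uint8)
cv2.imwrite('pics/s5c.png',cv2.resize(p[130:200,280:350],None,fx=8,fy=8,interpolation=cv2.INTER_CUBIC))
b=a[...,0]-a[...,2]
for v in range(134,150): print(v,b[v,308:324].round(0).astype(int).tolist())
print()
for v in range(164,180): print(v,b[v,306:322].round(0).astype(int).tolist(), a[v,306:322].mean(1).round(0).astype(int).tolist())
# blue disc centroid before/after
def cen(a,u0,u1,v0,v1,th):
    w=np.clip((a[...,0]-a[...,2])[v0:v1,u0:u1]-th,0,None); V,U=np.mgrid[v0:v1,u0:u1]; return (w*U).sum()/w.sum(),(w*V).sum()/w.sum(),w.max()
a1=np.load('pics/scene1avg.npy')
print(cen(a1,308,324,146,160,15),cen(a,308,324,136,150,15))
```

```text
6.7 [ 0.62250343 -0.170617    0.47524109] [0.42012783 0.24223303 0.81534492] [-0.38  0.35  0.99  0.    1.79  0.96]
134 [-5, -4, -6, -4, -5, -5, -5, -6, -5, -5, -6, -6, -7, -5, -3, -4]
135 [-5, -6, -6, -5, -5, -6, -4, -4, -4, -4, -8, -7, -6, -5, -1, -2]
136 [-6, -5, -6, -6, -4, -7, -5, -3, -5, -6, -7, -5, -4, -1, 2, -1]
137 [-7, -3, -5, -5, -6, -5, -6, -5, -7, -8, -6, -6, -3, 2, 4, -1]
138 [-7, -5, -7, -5, -5, -6, -5, -6, -5, -6, -8, -5, -1, 4, 5, -2]
139 [-6, -5, -6, -4, -4, -4, -7, -6, -7, -8, -6, -2, 3, 7, 4, -1]
140 [-5, -5, -5, -6, -5, -4, -4, -5, -5, -6, -3, 0, 4, 6, 4, -2]
141 [-4, -5, -6, -4, -3, 2, 6, 4, 3, 3, 3, 4, 5, 7, 2, -2]
142 [-4, -4, -5, -4, 4, 20, 29, 33, 33, 38, 37, 25, 10, 5, 3, -2]
143 [-5, -5, -6, -2, 13, 35, 52, 60, 69, 76, 76, 54, 18, 4, 1, -2]
144 [-6, -5, -4, -2, 14, 40, 60, 75, 83, 87, 84, 57, 21, 3, -1, -4]
145 [-6, -3, -5, -3, 8, 29, 46, 58, 66, 67, 58, 35, 10, -1, -1, -6]
146 [-5, -6, -4, -4, 0, 8, 19, 24, 26, 25, 20, 7, 0, -3, -3, -6]
147 [-5, -4, -5, -3, -5, -4, -3, -2, -1, -1, -4, -4, -3, -3, -2, -5]
148 [-6, -5, -6, -4, -4, -2, -4, -5, -4, -4, -4, -2,
[... 1929 characters left out ...]
79, 77, 83, 96, 121, 141, 151, 152, 142, 134, 135, 154, 182, 202, 212]
177 [-17, -17, -18, -15, -8, -3, 0, -2, -1, -2, -1, -2, -7, -12, -15, -15] [80, 77, 79, 84, 105, 130, 143, 148, 145, 139, 132, 132, 153, 186, 209, 220]
178 [-16, -17, -16, -13, -7, -3, -1, 0, -1, -1, -1, -4, -9, -14, -16, -17] [81, 79, 81, 92, 112, 128, 132, 131, 127, 124, 121, 126, 153, 185, 207, 217]
179 [-17, -17, -16, -12, -7, -3, -2, 0, 0, 0, 0, -2, -9, -14, -16, -15] [80, 80, 85, 102, 121, 121, 119, 114, 109, 110, 107, 115, 147, 182, 199, 202]
(np.float64(315.6431316042267), np.float64(152.8001921229587), np.float64(41.5)) (np.float64(316.3228772309356), np.float64(143.81323237786188), np.float64(72.19999999999999))
```

View pics/s5c.png

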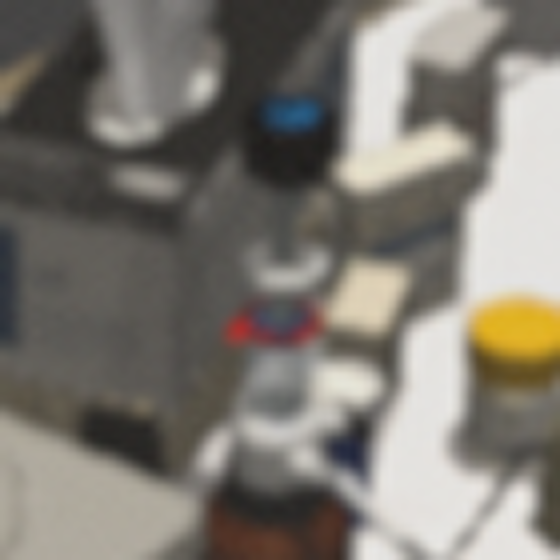

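```bash
cat > joint.py <<'E'
from h import *
from scipy.optimize import lsq_linear
S=8
i=cam('scene'); CW=np.linalg.inv(i['world_to_cam'])[:3,3]
def cyl(ax,r,z0,z1,n=240,m=60):
    T,Z=np.meshgrid(np.linspace(0,2*np.pi,n),np.linspace(z0,z1,m)); return np.c_[ax[0]+r*np.cos(T.ravel()),ax[1]+r*np.sin(T.ravel()),Z.ravel()]
def disc(ax,r0,r1,z,n=240,m=40):
    T,R=np.meshgrid(np.linspace(0,2*np.pi,n),np.linspace(r0,r1,m)); return np.c_[ax[0]+(R*np.cos(T)).ravel(),ax[1]+(R*np.sin(T)).ravel(),np.full(T.size,z)]
def layers(ax,v,p,box,du,dv,rod=.004):
    u0,v0,W,H=box
    surf=[disc(ax,0,.011,.144+p),cyl(ax,.011,.136+p,.144+p),cyl(ax,.016,.142+v,.146+v),disc(ax,.013,.016,.146+v),cyl(ax,.013,.142+v,.146+v),cyl(ax,rod,.144+p,.144+p+.03)]
    lab=np.zeros((H*S,W*S),int); zb=np.full((H*S,W*S),1e9)
    for k,P in enumerate(surf):
        q=proj('scene',P)+[du,dv]; dd=np.linalg.norm(P-CW,axis=1)
        if k==4: dd=dd+1e-4
        x=np.round((q[:,0]-u0+.5)*S-.5).astype(int); y=np.round((q[:,1]-v0+.5)*S-.5).astype(int)
        ok=(x>=0)&(x<W*S)&(y>=0)&(y<H*S); x,y,dd=x[ok],y[ok],dd[ok]
        o=np.argsort(-dd); x,y,dd=x[o],y[o],dd[o]
        buf=np.full_like(zb,1e9); buf[y,x]=dd
        # close holes
        b2=cv2.erode(buf,np.ones((3,3)))  # min filter
        m=b2<zb; lab[m]=k+1; zb[m]=b2[m]
    out=[]
    for k in range(1,7):
        g=gaussian_filter((lab==k).astype(float),SIG*S); out.append(g.reshape(H,S,W,S).mean((1,3)))
    return out
SIG=.7
def resid(img,ax,v,p,box,du,dv):
    u0,v0,W,H=box; V,U=np.mgrid[:H,:W]
    L=layers(ax,v,p,box,du,dv); A=np.array([l.ravel() for l in L]+[np.ones(W*H),U.ravel()/W,V.ravel()/H]).T
    c=0
    for ch in (img[...,0]-img[...,2], img[...,2]-img[...,1]):
        y=ch[v0:v0+H,u0:u0+W].ravel(); s=np.linalg.lstsq(A,y,rcond=None); c+=((A@s[0]-y)**2).sum()
    return c
if __name__=='__main__':
    ax=np.array([.6222,-.1722])
    I={k:np.load(f'pics/scene{k}avg.npy') for k in(1,4,5)}
    b1=(311,165,7,18); b5=(311,165,7,11)
    from itertools import product
    for SIG in(.6,.8):
      globals()['SIG']=SIG
      for du in(-.75,-.4,0.):
        for dv in (-.8,-.4,0,.4):
            r1=[(resid(I[1],ax,v,0,b1,du,dv),v) for v in np.arange(.027,.037,.001)]
            print(SIG,du,dv,'img1 v',min(r1)[1].round(4),round(min(r1)[0]), end=' | ')
            v=min(r1)[1]
            for k in(4,5):
                rp=[(resid(I[k],ax,v,p,b5,du,dv),p) for p in np.arange(.025,.038,.001)]
                print(k,'p',min(rp)[1].round(4),round(min(rp)[0]),end=' ')
            print()
E
python3 joint.py
python3 - <<'E'
from h import *
def cen(a,u0,u1,v0,v1,th):
    a=a.astype(float);w=np.clip((a[...,0]-a[...,2])[v0:v1,u0:u1]-th,0,None); V,U=np.mgrid[v0:v1,u0:u1]; return (w*U).sum()/w.sum(),(w*V).sum()/w.sum(),w.max()
for f,r in(('scene0',0),('scene1_0',0),('scene2',0),('scene3',0)): print(f,cen(np.load(f'pics/{f}.npz')['p'],308,324,146,160,15))
E
```

```text
0.6 -0.75 -0.8 img1 v 0.031 5855 | 4 p 0.037 5811 5 p 0.037 8546 
0.6 -0.75 -0.4 img1 v 0.032 6054 | 4 p 0.037 5514 5 p 0.037 8259 
0.6 -0.75 0 img1 v 0.034 6366 | 4 p 0.028 6139 5 p 0.027 9339 
0.6 -0.75 0.4 img1 v 0.035 6280 | 4 p 0.025 5871 5 p 0.025 9474 
0.6 -0.4 -0.8 img1 v 0.03 5790 | 4 p 0.037 5528 5 p 0.037 7610 
0.6 -0.4 -0.4 img1 v 0.032 5613 | 4 p 0.037 5680 5 p 0.037 8574 
0.6 -0.4 0 img1 v 0.033 6015 | 4 p 0.035 5520 5 p 0.035 8611 
0.6 -0.4 0.4 img1 v 0.035 5972 | 4 p 0.036 5910 5 p 0.037 8726 
0.6 0.0 -0.8 img1 v 0.03 5893 | 4 p 0.032 5957 5 p 0.032 8290 
0.6 0.0 -0.4 img1 v 0.032 6238 | 4 p 0.034 6240 5 p 0.034 8890 
0.6 0.0 0 img1 v 0.033 6436 | 4 p 0.035 5765 5 p 0.035 8661 
0.6 0.0 0.4 img1 v 0.034 6904 | 4 p 0.036 5553 5 p 0.036 8450 
0.8 -0.75 -0.8 img1 v 0.031 4625 | 4 p 0.037 4993 5 p 0.037 7401 
0.8 -0.75 -0.4 img1 v 0.032 4906 | 4 p 0.037 4797 5 p 0.037 7201 
0.8 -0.75 0 img1 v 0.034 5054 | 4 p 0.037 5787 5 p 0.037 8650 
0.8 -0.75 0.4 img1 v 0.035 4980 | 4 p 0.025 5607 5 p 0.025 8774 
0.8 -0.4 -0.8 img1 v 0.031 4614 | 4 p 0.037 5362 5 p 0.037 7870 
0.8 -0.4 -0.4 img1 v 0.032 4458 | 4 p 0.033 5200 5 p 0.033 7713 
0.8 -0.4 0 img1 v 0.033 4804 | 4 p 0.034 5035 5 p 0.034 7469 
0.8 -0.4 0.4 img1 v 0.035 4695 | 4 p 0.036 5363 5 p 0.037 7485 
0.8 0.0 -0.8 img1 v 0.03 4846 | 4 p 0.031 5483 5 p 0.032 6745 
0.8 0.0 -0.4 img1 v 0.032 5033 | 4 p 0.033 5698 5 p 0.034 7204 
0.8 0.0 0 img1 v 0.033 5174 | 4 p 0.035 5291 5 p 0.035 7129 
0.8 0.0 0.4 img1 v 0.034 5509 | 4 p 0.036 5105 5 p 0.036 6830 
scene0 (np.float64(315.38457784285015), np.float64(152.64080039043435), np.float64(103.0))
scene1_0 (np.float64(315.37704918032784), np.float64(152.6440281030445), np.float64(33.0))
scene2 (np.float64(315.98796992481203), np.float64(153.0), np.float64(57.0))
scene3 (np.float64(315.44018058690745), np.float64(152.63205417607224), np.float64(36.0))
```

Run:
```python
from h import *
def cen(a,u0,u1,v0,v1,th):
    a=a.astype(float);w=np.clip((a[...,0]-a[...,2])[v0:v1,u0:u1]-th,0,None); V,U=np.mgrid[v0:v1,u0:u1]; return round((w*U).sum()/w.sum(),2),round((w*V).sum()/w.sum(),2)
for k in range(5): print(cen(np.load(f'pics/scene5_{k}.npz')['p'],308,324,138,150,15))
ps=[shot('scene',f'scene6_{k}')[0].astype(float) for k in range(4)]; print(ctrl.read_state()['t'])
a6=np.mean(ps,0); np.save('pics/scene6avg.npy',a6); print('6',cen(a6,308,324,138,150,15))
tp=[shot('top',f'top6_{k}') for k in range(3)]; a=np.mean([t[0].astype(float) for t in tp],0); np.save('pics/top6avg.npy',a)
cv2.imwrite('pics/t6c.png',cv2.resize(np.clip(a,0,255).astype(np.uint8)[150:220,320:390],None,fx=8,fy=8,interpolation=cv2.INTER_CUBIC))
a0=np.load('pics/scene0.npz')['p'].astype(float); a1=np.load('pics/scene1avg.npy')
for nm,x,r in(('0',a0,range(157,167)),('1',a1,range(157,167)),('6',a6,range(146,160))):
    g=x.mean(2)[:,312:320].mean(1); print(nm,[(v,int(g[v])) for v in r])
# top cam blue disc
t0=np.load('pics/top0.npz')['p']; print('top0',cen(t0,345,365,168,186,20),'top6',cen(a,345,365,155,180,20))
for k in range(0,40,8): print(k,proj('top',[[.6222,-.1722,.235+k/1e3]])[0].round(2))
```

```text
(np.float64(316.38), np.float64(143.81))
(np.float64(316.34), np.float64(143.81))
(np.float64(316.3), np.float64(143.81))
(np.float64(316.3), np.float64(143.83))
(np.float64(316.27), np.float64(143.81))
7.15
6 (np.float64(316.31), np.float64(143.82))
0 [(157, 35), (158, 33), (159, 35), (160, 37), (161, 53), (162, 83), (163, 108), (164, 115), (165, 106), (166, 93)]
1 [(157, 36), (158, 36), (159, 34), (160, 37), (161, 54), (162, 85), (163, 111), (164, 118), (165, 108), (166, 96)]
6 [(146, 46), (147, 35), (148, 33), (149, 34), (150, 33), (151, 35), (152, 43), (153, 61), (154, 76), (155, 84), (156, 85), (157, 86), (158, 84), (159, 86)]
top0 (np.float64(354.44), np.float64(177.15)) top6 (np.float64(355.69), np.float64(172.18))
0 [353.88 177.37]
8 [354.19 175.92]
16 [354.5  174.45]
24 [354.81 172.97]
32 [355.13 171.48]
```

View pics/t6c.png

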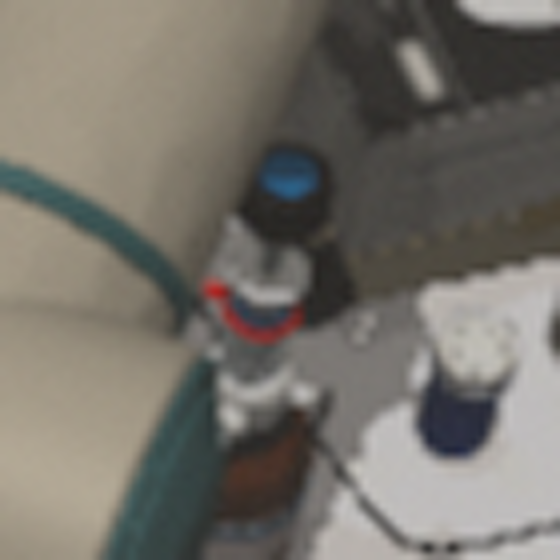

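Run:
```python
from h import *
s=ctrl.read_state(); print(s['t'],s['eef_pos'],s['ft_force'])
```

```text
7.3 [ 0.62148278 -0.17041331  0.46574673] [-0.40983642  0.34249209  0.83568799]
```

>>> step_arm(
  travel=[
    [2.6, 0, 50],
    [0, 0, 50],
    [0, 0, 40],
    [0, 0, 22],
    [0, 0, 0],
    [0, 0, 0],
    [0, 0, 0],
  ],
  rot=[
    [0, 0, 0],
    [0, 0, 0],
    [0, 0, 0],
    [0, 0, 0],
    [0, 0, 0],
    [0, 0, 0],
    [0, 0, 0],
  ],
)

```text
t: 8.0
eef_pos: [0.6231, -0.1734, 0.3066]
eef_rot: [[0.234, -0.972, 0.004], [-0.972, -0.234, -0.002], [0.002, -0.003, -1.0]]
ft_force: [0.4, -0.5, 1.0]
finger_gap: 0.0854
```

>>> step_arm(
  travel=[
    [0, 0, 0],
    [0, 0, 0],
    [0, 0, 0],
    [0, 0, 0],
    [0, 0, 0],
    [0, 0, 0],
    [0, 0, 0],
  ],
  rot=[
    [0, 0, 0],
    [0, 0, 0],
    [0, 0, 0],
    [0, 0, 0],
    [0, 0, 0],
    [0, 0, 0],
    [0, 0, 0],
  ],
  jaw=0,
  grip_force=60,
)

```text
t: 8.7
eef_pos: [0.6221, -0.1727, 0.3047]
eef_rot: [[0.234, -0.972, 0.0], [-0.972, -0.234, 0.0], [-0.0, -0.0, -1.0]]
ft_force: [0.1, 2.4, 1.6]
finger_gap: 0.0327
```

>>> step_arm(
  travel=[
    [0, 0, -1],
    [0, 0, -1],
    [0, 0, -0.5],
    [0, 0, 0],
    [0, 0, 0],
  ],
  rot=[
    [0, 0, 0],
    [0, 0, 0],
    [0, 0, 0],
    [0, 0, 0],
    [0, 0, 0],
  ],
)

```text
t: 9.2
eef_pos: [0.6222, -0.1727, 0.3062]
eef_rot: [[0.234, -0.972, -0.001], [-0.972, -0.234, 0.001], [-0.001, 0.001, -1.0]]
ft_force: [2.0, 2.3, -5.1]
finger_gap: 0.0325
```

Run:
```python
from h import *
s=ctrl.read_state(); print(s['t'],s['eef_pos'],s['ft_force'])
p=np.mean([shot('scene',f'scene7_{k}')[0].astype(float) for k in range(2)],0)
b=p[...,0]-p[...,2]; b4=np.load('pics/scene4avg.npy'); b4=b4[...,0]-b4[...,2]
for v in range(139,149): print(v,b[v,311:322].round().astype(int).tolist(),b4[v,311:322].round().astype(int).tolist())
```

```text
9.2 [ 0.62216391 -0.172721    0.30617112] [ 2.0477726   2.29862584 -5.14560769]
139 [0, -2, 0, -4, -2, 0, -4, -2, -2, -1, -5] [-2, -2, 0, -2, -2, 0, -2, -2, -2, -1, -2]
140 [-2, -2, 0, -4, -2, -2, 0, -1, 0, -3, 2] [-1, -4, -2, -3, -2, -2, -1, -2, -4, -1, -1]
141 [-1, -2, 1, -2, 0, 2, 0, 7, 6, -2, -2] [-1, -2, -1, 0, -2, -1, -1, -2, 1, -3, -2]
142 [-2, -2, 2, 0, -2, 2, 14, 22, 17, 6, -2] [-3, 0, 2, 2, 1, 2, 7, 14, 8, -2, -1]
143 [-1, -2, -1, -2, 0, 4, 18, 34, 24, 8, 0] [0, 0, 3, 3, 0, 6, 18, 28, 22, 6, -2]
144 [-2, 1, -3, -2, 0, 6, 18, 27, 18, 4, -2] [-1, 0, 0, -1, 2, 6, 23, 33, 21, 6, -2]
145 [-1, 0, -2, 2, 1, -1, 7, 11, 4, 0, -2] [-2, 0, -2, -2, 0, 3, 14, 20, 12, 2, -4]
146 [0, -2, 2, 2, 0, -1, 2, 0, 2, 0, -4] [-3, -2, -2, -2, -1, 0, 3, 6, 0, -2, -3]
147 [1, -1, -4, -1, 2, 0, -2, -4, -3, 0, 0] [0, -1, -2, -1, 0, 0, 0, -2, -2, -3, -1]
148 [-4, -1, 0, -3, 0, -1, 0, -3, -8, -4, -4] [-2, 0, -2, -1, 0, -1, -2, -2, -4, -3, -2]
```

>>> step_arm(
  travel=[
    [0, 0, -0.6],
    [0, 0, 0],
    [0, 0, 0],
    [0, 0, 0],
  ],
  rot=[
    [0, 0, 0],
    [0, 0, 0],
    [0, 0, 0],
    [0, 0, 0],
  ],
)

```text
t: 9.7
eef_pos: [0.6221, -0.1727, 0.3075]
eef_rot: [[0.234, -0.972, 0.0], [-0.972, -0.234, 0.0], [-0.0, -0.0, -1.0]]
ft_force: [2.1, 2.7, -5.7]
finger_gap: 0.0323
```

>>> step_arm(
  travel=[
    [0, 0, 0],
    [0, 0, 0],
    [0, 0, 0],
    [0, 0, 0],
    [0, 0, 0],
    [0, 0, -30],
    [0, 0, -40],
    [0, 0, -30],
    [0, 0, 0],
    [0, 0, 0],
  ],
  rot=[
    [0, 0, 0],
    [0, 0, 0],
    [0, 0, 0],
    [0, 0, 0],
    [0, 0, 0],
    [0, 0, 0],
    [0, 0, 0],
    [0, 0, 0],
    [0, 0, 0],
    [0, 0, 0],
  ],
  jaw=100,
)

```text
t: 10.7
eef_pos: [0.6221, -0.1731, 0.4081]
eef_rot: [[0.234, -0.972, 0.001], [-0.972, -0.234, -0.001], [0.001, -0.001, -1.0]]
ft_force: [0.0, -0.1, -0.9]
finger_gap: 0.0853
```

Run:
```python
from h import *
def cen(a,u0,u1,v0,v1,th):
    a=a.astype(float);w=np.clip((a[...,0]-a[...,2])[v0:v1,u0:u1]-th,0,None); V,U=np.mgrid[v0:v1,u0:u1]; return round((w*U).sum()/w.sum(),2),round((w*V).sum()/w.sum(),2)
s=ctrl.read_state(); print(s['t'],s['eef_pos'],s['ft_force'])
a=np.mean([shot('scene',f'scene8_{k}')[0].astype(float) for k in range(4)],0); np.save('pics/scene8avg.npy',a)
print(cen(a,308,324,137,150,15))
g=a.mean(2)[:,312:320].mean(1); print([(v,int(g[v])) for v in range(145,160)])
cv2.imwrite('pics/s8c.png',cv2.resize(np.clip(a,0,255).astype(np.uint8)[130:200,280:350],None,fx=8,fy=8,interpolation=cv2.INTER_CUBIC))
```

```text
10.7 [ 0.62210824 -0.17305616  0.40811007] [ 0.03251972 -0.06054839 -0.86325442]
(np.float64(315.74), np.float64(142.59))
[(145, 41), (146, 36), (147, 34), (148, 33), (149, 33), (150, 34), (151, 39), (152, 54), (153, 71), (154, 82), (155, 86), (156, 85), (157, 85), (158, 85), (159, 86)]
```

View pics/s8c.png

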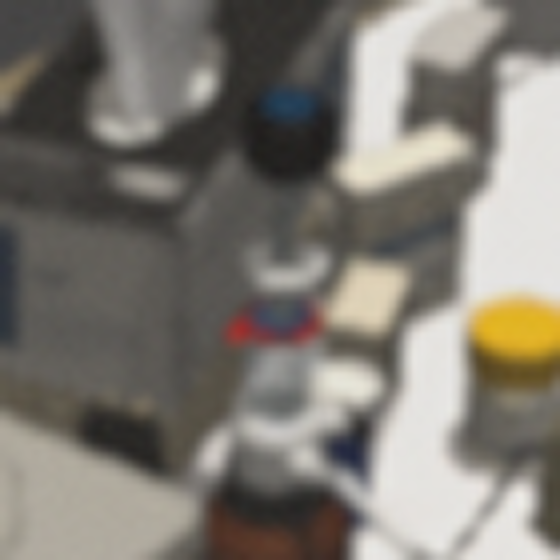

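>>> step_arm(
  travel=[
    [-46.2, 11.5, -5],
    [-46.2, 11.5, -5],
    [-46.2, 11.5, -5],
    [-46.2, 11.5, -5],
    [-46.2, 11.5, 0],
    [-46.2, 11.5, 0],
    [-46.2, 11.5, 0],
    [-46.2, 11.5, 0],
    [-46.2, 11.5, 0],
    [-46.2, 11.5, 0],
  ],
  rot=[
    [0, 0, 0],
    [0, 0, 0],
    [0, 0, 0],
    [0, 0, 0],
    [0, 0, 0],
    [0, 0, 0],
    [0, 0, 0],
    [0, 0, 0],
    [0, 0, 0],
    [0, 0, 0],
  ],
)

```text
t: 11.9
eef_pos: [0.4009, 0.2507, 0.4265]
eef_rot: [[0.233, -0.972, -0.001], [-0.972, -0.233, -0.001], [0.0, 0.001, -1.0]]
ft_force: [0.9, 0.5, -0.2]
finger_gap: 0.0852
```

Run:
```python
from h import *
def cen(a,u0,u1,v0,v1,th):
    a=a.astype(float);w=np.clip((a[...,0]-a[...,2])[v0:v1,u0:u1]-th,0,None); V,U=np.mgrid[v0:v1,u0:u1]; return round((w*U).sum()/w.sum(),2),round((w*V).sum()/w.sum(),2),w.max()
s=ctrl.read_state(); print(s['t'],s['eef_pos'],s['ft_force'])
a=np.mean([shot('scene',f'scene9_{k}')[0].astype(float) for k in range(4)],0); np.save('pics/scene9avg.npy',a)
t=np.mean([shot('top',f'top9_{k}')[0].astype(float) for k in range(3)],0); np.save('pics/top9avg.npy',t)
a0=np.load('pics/scene0.npz')['p'].astype(float); t0=np.load('pics/top0.npz')['p'].astype(float)
for th in(15,30,50): print(th,cen(a0,308,324,146,160,th),cen(a,308,324,136,150,th),'top',cen(t0,347,362,168,186,th),cen(t,347,362,160,182,th))
for x,r in((a0,range(156,166)),(a,range(145,160))):
    g=x.mean(2)[:,312:320].mean(1); print([(v,int(g[v])) for v in r])
cv2.imwrite('pics/s9.png',np.clip(a,0,255).astype(np.uint8))
cv2.imwrite('pics/s9c.png',np.hstack([cv2.resize(np.clip(a,0,255).astype(np.uint8)[135:195,290:340],None,fx=8,fy=8,interpolation=cv2.INTER_CUBIC),cv2.resize(np.clip(t,0,255).astype(np.uint8)[155:215,325:375],None,fx=8,fy=8,interpolation=cv2.INTER_CUBIC)]))
```

```text
11.9 [0.40088435 0.25071172 0.42654463] [ 0.8563999   0.46126283 -0.2184713 ]
15 (np.float64(315.38), np.float64(152.64), np.float64(103.0)) (np.float64(315.78), np.float64(142.54), np.float64(110.25)) top (np.float64(354.44), np.float64(177.14), np.float64(86.0)) (np.float64(355.77), np.float64(170.8), np.float64(81.0))
30 (np.float64(315.36), np.float64(152.6), np.float64(88.0)) (np.float64(315.79), np.float64(142.53), np.float64(95.25)) top (np.float64(354.45), np.float64(177.13), np.float64(71.0)) (np.float64(355.81), np.float64(170.8), np.float64(66.0))
50 (np.float64(315.38), np.float64(152.58), np.float64(68.0)) (np.float64(315.82), np.float64(142.5), np.float64(75.25)) top (np.float64(354.47), np.float64(177.1), np.float64(51.0)) (np.float64(355.77), np.float64(170.84), np.float64(46.0))
[(156, 39), (157, 35), (158, 33), (159, 35), (160, 37), (161, 53), (162, 83), (163, 108), (164, 115), (165, 106)]
[(145, 53), (146, 37), (147, 35), (148, 33), (149, 33), (150, 35), (151, 40), (152, 54), (153, 73), (154, 84), (155, 87), (156, 87), (157, 88), (158, 86), (159, 87)]
```

View pics/s9c.png

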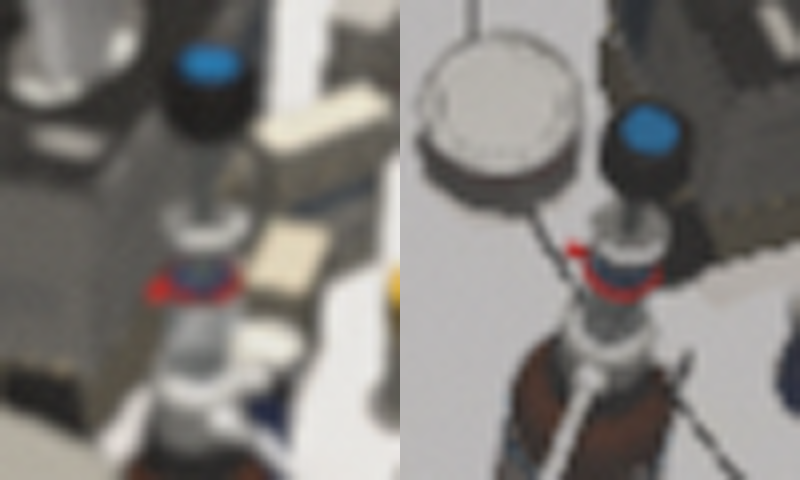

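View pics/s9.png

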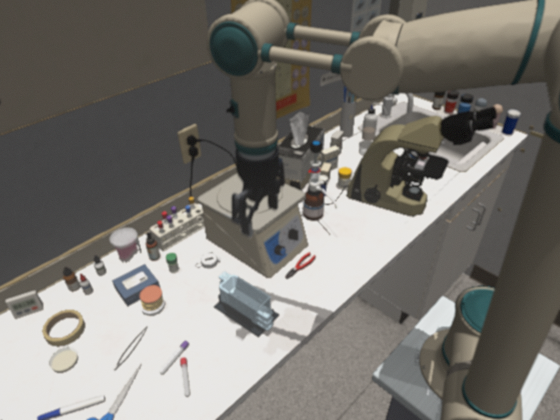

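```bash
cat > j2.py <<'E'
import joint
from joint import *
ax=np.array([.6222,-.1722])
a0=np.load('pics/scene0.npz')['p'].astype(float); a9=np.load('pics/scene9avg.npy'); t9=np.load('pics/top9avg.npy')
for SIGv in(.6,.8,1.0):
    joint.SIG=SIGv
    for box in((311,166,8,9),(312,167,6,8)):
        for nm,a,p in(('s0',a0,0),('s9',a9,.034)):
            r=[(round(resid(a,ax,v,p,box,-.45,-.15)),round(v,4)) for v in np.arange(.026,.040,.0005)]
            print(SIGv,box,nm,sorted(r)[:3])
    # free p and v on s9
    r=[(round(resid(a9,ax,v,p,(311,164,8,11),-.45,-.15)),round(v,4),round(p,4)) for v in np.arange(.028,.038,.001) for p in np.arange(.028,.039,.001)]
    print('free',sorted(r)[:5])
R=lambda a:(a[...,2]-(a[...,0]+a[...,1])/2)
print('top red')
for v in range(184,196): print(v,R(t9)[v,343:362].round(0).astype(int).tolist())
print('s9 red')
for v in range(164,176): print(v,R(a9)[v,305:323].round(0).astype(int).tolist())
print('s0 red')
for v in range(164,176): print(v,R(a0)[v,305:323].round(0).astype(int).tolist())
print('s9 B-R')
for v in range(164,176): print(v,(a9[...,0]-a9[...,2])[v,305:323].round(0).astype(int).tolist())
E
python3 j2.py
```

```text
0.6 (311, 166, 8, 9) s0 [(6851, np.float64(0.033)), (6952, np.float64(0.0335)), (7841, np.float64(0.0325))]
0.6 (311, 166, 8, 9) s9 [(9224, np.float64(0.027)), (9264, np.float64(0.028)), (9311, np.float64(0.0265))]
0.6 (312, 167, 6, 8) s0 [(2017, np.float64(0.026)), (2121, np.float64(0.0325)), (2220, np.float64(0.032))]
0.6 (312, 167, 6, 8) s9 [(3585, np.float64(0.033)), (3874, np.float64(0.0335)), (3933, np.float64(0.0325))]
free [(9741, np.float64(0.028), np.float64(0.034)), (9971, np.float64(0.028), np.float64(0.035)), (10300, np.float64(0.028), np.float64(0.033)), (10328, np.float64(0.029), np.float64(0.035)), (10339, np.float64(0.029), np.float64(0.034))]
0.8 (311, 166, 8, 9) s0 [(5919, np.float64(0.033)), (5946, np.float64(0.0335)), (6177, np.float64(0.026))]
0.8 (311, 166, 8, 9) s9 [(8807, np.float64(0.0285)), (8841, np.float64(0.028)), (9084, np.float64(0.027))]
0.8 (312, 167, 6, 8) s0 [(1489, np.float64(0.026)), (1763, np.float64(0.032)), (1774, np.float64(0.0265))]
0.8 (312, 167, 6, 8) s9 [(3365, np.float64(0.033)), (3515, np.float64(0.0325)), (3783, np.float64(0.0335))]
fr
[... 3693 characters left out ...]
6]
168 [-6, -6, -5, -7, -17, -24, -14, 4, 11, 6, 5, 10, 6, -10, -32, -36, -36, -38]
169 [-5, -5, -6, -21, -44, -56, -22, 14, 22, 18, 14, 16, 14, -14, -46, -49, -40, -38]
170 [-5, -6, -16, -51, -95, -99, -52, -8, 9, 16, 18, 9, -10, -40, -62, -51, -36, -30]
171 [-6, -6, -24, -69, -115, -113, -74, -47, -34, -10, -3, -19, -47, -64, -57, -39, -26, -22]
172 [-6, -7, -22, -56, -82, -72, -52, -52, -46, -32, -24, -34, -51, -48, -30, -20, -17, -17]
173 [-7, -7, -15, -28, -34, -25, -16, -18, -20, -17, -15, -18, -22, -19, -12, -12, -13, -15]
174 [-6, -10, -14, -16, -16, -9, -2, -2, -3, -5, -6, -6, -3, -3, -4, -8, -13, -13]
175 [-9, -12, -16, -16, -14, -8, -1, 0, -2, -2, -2, -2, 0, -2, -5, -10, -12, -15]
```

Run:
```python
from h import *
ax=np.array([.6222,-.1722])
for n in('top','scene'):
    c=np.linalg.inv(cam(n)['world_to_cam'])[:2,3]; d=c-ax; d/=np.linalg.norm(d)
    dv=-.24 if n=='top' else -.15
    f=lambda r,z: (proj(n,[[*(ax+r*d),z]])[0]+[0,dv]).round(2)
    for v in(.028,.03,.032,.034,.036):
        print(n,v,'outer bottom',f(.016,.142+v),'outer top',f(.016,.146+v),'inner top',f(.013,.146+v),'back in',f(-.013,.146+v),'back out',f(-.016,.146+v),'seal front/back if level',f(.011,.144+v),f(-.011,.144+v))
t=np.load('pics/top9avg.npy'); b=t[...,0]-t[...,2]
for v in range(183,195): print(v,b[v,343:362].round(0).astype(int).tolist())
```

```text
top 0.028 outer bottom [350.57 192.71] outer top [350.71 192.04] inner top [350.88 191.25] back in [352.34 184.39] back out [352.5 183.6] seal front/back if level [350.92 191.05] [352.15 185.25]
top 0.03 outer bottom [350.64 192.38] outer top [350.79 191.71] inner top [350.95 190.91] back in [352.41 184.05] back out [352.58 183.26] seal front/back if level [351.   190.71] [352.23 184.91]
top 0.032 outer bottom [350.71 192.04] outer top [350.86 191.37] inner top [351.03 190.57] back in [352.48 183.7 ] back out [352.65 182.92] seal front/back if level [351.07 190.38] [352.3  184.57]
top 0.034 outer bottom [350.79 191.71] outer top [350.93 191.03] inner top [351.1  190.23] back in [352.56 183.36] back out [352.72 182.57] seal front/back if level [351.14 190.04] [352.37 184.23]
top 0.036 outer bottom [350.86 191.37] outer top [351.   190.69] inner top [351.17 189.89] back in [352.63 183.02] back out [352.8  182.23] seal front/back if level [351.21 189.7 ] [352.44 183.89]
scene 0.028 outer bottom [315.   173.93] outer top [315.04 172.83] inner top [315.07 172.27] back in [315.27 167.46] b
[... 1183 characters left out ...]
, -4, -3, -4, -4, -2, -1, -1]
187 [-3, -2, -16, -31, -49, -40, 11, 6, -3, -4, -3, -3, -3, -6, -10, -3, -1, -3, -2]
188 [-3, -2, -3, -3, -27, -56, 8, 17, 6, 1, 4, 3, 6, -13, -31, -1, -3, -2, -2]
189 [-3, -4, -1, -3, -23, -73, -48, 14, 16, 15, 14, 17, 13, -36, -53, -1, -4, -4, -4]
190 [-3, -3, -5, -3, -7, -42, -78, -45, -8, 10, 7, -5, -38, -66, -43, -4, -4, -4, -4]
191 [-4, -3, -5, -5, -2, -5, -46, -72, -63, -55, -55, -56, -56, -29, -4, -4, -5, -5, -6]
192 [-3, -4, -4, -6, -2, 0, -5, -25, -49, -60, -66, -44, -13, -3, -3, -5, -5, -4, -4]
193 [-3, -5, -6, -6, -2, -1, 0, -1, -1, -4, -5, -1, -1, -2, -3, -5, -5, -3, -4]
194 [-2, -5, -6, -6, -4, -1, -1, 0, -2, -1, -1, -2, -3, -2, -3, -4, -3, -2, -3]
```

>>> step_arm(
  travel=[
    [46.2, -11.5, 0],
    [46.2, -11.5, 0],
    [46.2, -11.5, 0],
    [46.2, -11.5, 0],
    [46.2, -11.5, 0],
    [46.2, -11.5, 0],
    [46.2, -11.5, 5],
    [46.2, -11.5, 5],
    [46.2, -11.5, 5],
    [46.2, -11.5, 5],
  ],
  rot=[
    [0, 0, 0],
    [0, 0, 0],
    [0, 0, 0],
    [0, 0, 0],
    [0, 0, 0],
    [0, 0, 0],
    [0, 0, 0],
    [0, 0, 0],
    [0, 0, 0],
    [0, 0, 0],
  ],
)

```text
t: 13.25
eef_pos: [0.6222, -0.1773, 0.4069]
eef_rot: [[0.23, -0.973, -0.0], [-0.973, -0.23, -0.0], [-0.0, 0.0, -1.0]]
ft_force: [1.2, 1.2, 1.0]
finger_gap: 0.0851
```

>>> step_arm(
  travel=[
    [0, 0, 0],
    [0, 0, 0],
    [0, 0, 40],
    [0, 0, 40],
    [0, 0, 20],
    [0, 0, 0],
    [0, 0, 0],
    [0, 0, 0],
  ],
  rot=[
    [0, 0, 0],
    [0, 0, 0],
    [0, 0, 0],
    [0, 0, 0],
    [0, 0, 0],
    [0, 0, 0],
    [0, 0, 0],
    [0, 0, 0],
  ],
)

```text
t: 14.05
eef_pos: [0.6227, -0.173, 0.31]
eef_rot: [[0.234, -0.972, 0.004], [-0.972, -0.234, -0.002], [0.002, -0.003, -1.0]]
ft_force: [0.6, 0.8, -0.2]
finger_gap: 0.0853
```

>>> step_arm(
  travel=[
    [0, 0, 0],
    [0, 0, 0],
    [0, 0, 0],
    [0, 0, 0],
    [0, 0, 0],
    [0, 0, 0],
    [0, 0, 0],
  ],
  rot=[
    [0, 0, 0],
    [0, 0, 0],
    [0, 0, 0],
    [0, 0, 0],
    [0, 0, 0],
    [0, 0, 0],
    [0, 0, 0],
  ],
  jaw=0,
  grip_force=60,
)

```text
t: 14.75
eef_pos: [0.6222, -0.1727, 0.3077]
eef_rot: [[0.234, -0.972, 0.0], [-0.972, -0.234, 0.0], [-0.0, -0.0, -1.0]]
ft_force: [-0.1, 0.2, 2.7]
finger_gap: 0.0328
```

```bash
cat >> h.py <<'E'
def gauge(a,c=(317,320),r=(138,148)):
    b=a[...,0]-a[...,2]; w=np.clip(b[r[0]:r[1],c[0]:c[1]]+2,0,None); V=np.mgrid[r[0]:r[1],c[0]:c[1]][0]; return (w*V).sum()/w.sum(), w.sum()
E
python3 - <<'E'
from h import *
s=ctrl.read_state(); print(s['t'],s['eef_pos'],s['ft_force'])
a=np.mean([shot('scene',f'scene10_{k}')[0].astype(float) for k in range(2)],0)
print('now',gauge(a),'s7',gauge(np.mean([np.load(f'pics/scene7_{k}.npz')['p'].astype(float) for k in (0,1)],0)),'s4',gauge(np.load('pics/scene4avg.npy')))
E
```

```text
14.75 [ 0.62217084 -0.17268586  0.30774923] [-0.14693802  0.1702461   2.68901534]
now (np.float64(142.74704890387858), np.float64(296.5)) s7 (np.float64(143.0852994555354), np.float64(275.5)) s4 (np.float64(143.60691537761602), np.float64(274.75))
```

>>> step_arm(
  travel=[
    [0, 0, 1],
    [0, 0, 1],
    [0, 0, 0],
    [0, 0, 0],
  ],
  rot=[
    [0, 0, 0],
    [0, 0, 0],
    [0, 0, 0],
    [0, 0, 0],
  ],
)

```text
t: 15.25
eef_pos: [0.6222, -0.1727, 0.3052]
eef_rot: [[0.234, -0.972, -0.0], [-0.972, -0.234, 0.0], [-0.0, -0.0, -1.0]]
ft_force: [0.1, 3.9, 1.0]
finger_gap: 0.0322
```

Run:
```python
from h import *
s=ctrl.read_state(); print(s['t'],s['eef_pos'],s['ft_force'])
a=np.mean([shot('scene',f'scene11_{k}')[0].astype(float) for k in range(3)],0)
print('now',gauge(a)); s=ctrl.read_state(); print(s['t'],s['eef_pos'],s['ft_force'])
```

```text
15.25 [ 0.62216034 -0.17272327  0.3052422 ] [0.14073768 3.91276982 1.0076596 ]
now (np.float64(143.42497261774372), np.float64(304.3333333333333))
15.4 [ 0.62217652 -0.17272329  0.30522419] [0.42981303 3.39340992 1.83737443]
```

>>> step_arm(
  travel=[
    [0, 0, 0],
    [0, 0, 0],
    [0, 0, 0],
    [0, 0, 0],
    [0, 0, 0],
    [0, 0, -30],
    [0, 0, -40],
    [0, 0, -32],
    [0, 0, 0],
  ],
  rot=[
    [0, 0, 0],
    [0, 0, 0],
    [0, 0, 0],
    [0, 0, 0],
    [0, 0, 0],
    [0, 0, 0],
    [0, 0, 0],
    [0, 0, 0],
    [0, 0, 0],
  ],
  jaw=100,
)

```text
t: 16.3
eef_pos: [0.6233, -0.1735, 0.4134]
eef_rot: [[0.234, -0.972, 0.01], [-0.972, -0.234, -0.004], [0.006, -0.009, -1.0]]
ft_force: [-0.5, 0.5, 0.5]
finger_gap: 0.0849
```

>>> step_arm(
  travel=[
    [-46.2, 11.5, -5],
    [-46.2, 11.5, -5],
    [-46.2, 11.5, -5],
    [-46.2, 11.5, -5],
    [-46.2, 11.5, 0],
    [-46.2, 11.5, 0],
    [-46.2, 11.5, 0],
    [-46.2, 11.5, 0],
    [-46.2, 11.5, 0],
    [-46.2, 11.5, 0],
  ],
  rot=[
    [0, 0, 0],
    [0, 0, 0],
    [0, 0, 0],
    [0, 0, 0],
    [0, 0, 0],
    [0, 0, 0],
    [0, 0, 0],
    [0, 0, 0],
    [0, 0, 0],
    [0, 0, 0],
  ],
)

```text
t: 17.3
eef_pos: [0.4009, 0.2506, 0.4267]
eef_rot: [[0.233, -0.972, -0.0], [-0.972, -0.233, -0.0], [0.0, 0.001, -1.0]]
ft_force: [0.7, 0.1, -0.3]
finger_gap: 0.0858
```

Run:
```python
from h import *
def cen(a,u0,u1,v0,v1,th):
    a=a.astype(float);w=np.clip((a[...,0]-a[...,2])[v0:v1,u0:u1]-th,0,None); V,U=np.mgrid[v0:v1,u0:u1]; return round((w*U).sum()/w.sum(),2),round((w*V).sum()/w.sum(),2),w.max()
s=ctrl.read_state(); print(s['t'],s['eef_pos'],s['ft_force'])
S=[shot('scene',f'scene12_{k}') for k in range(4)]; T=[shot('top',f'top12_{k}') for k in range(3)]
a=np.mean([x[0].astype(float) for x in S],0); t=np.mean([x[0].astype(float) for x in T],0); np.save('pics/scene12avg.npy',a); np.save('pics/top12avg.npy',t)
for th in(15,30,50): print(th,cen(a,308,324,136,150,th),'top',cen(t,347,362,160,182,th))
R=lambda a:(a[...,2]-(a[...,0]+a[...,1])/2)
for v in range(166,175): print(v,R(a)[v,310:320].round(0).astype(int).tolist(),(a[...,0]-a[...,2])[v,310:320].round(0).astype(int).tolist())
```

```text
17.3 [0.40091154 0.25064304 0.42674445] [ 0.65233678  0.09806508 -0.3068153 ]
15 (np.float64(315.79), np.float64(143.52), np.float64(110.75)) top (np.float64(355.59), np.float64(171.4), np.float64(81.66666666666669))
30 (np.float64(315.81), np.float64(143.52), np.float64(95.75)) top (np.float64(355.62), np.float64(171.4), np.float64(66.66666666666669))
50 (np.float64(315.85), np.float64(143.49), np.float64(75.75)) top (np.float64(355.6), np.float64(171.39), np.float64(46.666666666666686))
166 [4, 5, 8, 6, 4, 3, 5, 5, 6, 8] [-6, -6, -9, -8, -6, -6, -7, -8, -8, -10]
167 [11, 14, 14, 10, 3, 1, 5, 14, 18, 18] [-12, -15, -14, -10, -4, -3, -6, -15, -18, -21]
168 [25, 22, 9, 1, -2, -2, 2, 13, 27, 33] [-27, -20, -6, 2, 2, 1, -1, -12, -26, -35]
169 [54, 29, -1, -11, -10, -7, -6, 5, 28, 47] [-54, -25, 8, 17, 12, 8, 8, 0, -24, -49]
170 [99, 56, 16, 1, -5, -7, 0, 19, 47, 60] [-98, -51, -7, 7, 10, 10, 6, -12, -42, -62]
171 [110, 73, 50, 37, 18, 13, 27, 54, 66, 54] [-111, -71, -44, -30, -13, -7, -21, -49, -64, -56]
172 [71, 50, 49, 48, 32, 27, 39, 52, 46, 27] [-74, -50, -48, -45, -28, -23, -36, -50, -46, -30]
173 [22, 14, 16, 16, 13, 13, 15, 20, 15, 8] [-25, -15, -17, -16, -11, -11, -14, -20, -16, -10]
174 [6, 0, 0, 0, 2, 0, 1, 1, 2, 4] [-8, -1, 0, 0, -1, 0, 0, -2, -2, -5]
```

```bash
cat > j3.py <<'E'
import joint
from joint import *
ax=np.array([.6222,-.1722])
I=[(np.load('pics/scene0.npz')['p'].astype(float),None,.5),(np.load('pics/scene9avg.npy'),3.15e-3,1),(np.load('pics/scene12avg.npy'),0.,1)]
box=(312,165,6,18); u0,v0,W,H=box; V,U=np.mgrid[:H,:W]; U=(U-W/2)/W; Vn=(V-H/2)/H
from functools import lru_cache
@lru_cache(None)
def Ls(v,p,du,dv): return np.array([l.ravel() for l in layers(ax,v,p,box,du,dv)])
def cost(v,p12,du,dv):
    rows=[];ys=[[],[]]
    for img,off,wt in I:
        p=0. if off is None else p12+off
        L=Ls(round(v,5),round(p,5),du,dv); bg=1-L.sum(0)
        A=np.c_[L.T,(bg[:,None]*np.c_[np.ones(W*H),U.ravel(),U.ravel()**2,Vn.ravel(),Vn.ravel()**2])]
        rows.append(A*wt)
        for k,ch in enumerate((img[...,0]-img[...,2], img[...,2]-img[...,1])): ys[k].append(ch[v0:v0+H,u0:u0+W].ravel()*wt)
    A=np.vstack(rows); c=0
    for y in ys:
        y=np.concatenate(y); s=np.linalg.lstsq(A,y,rcond=None)[0]; c+=((A@s-y)**2).sum()
    return c
for sg in(.7,.9):
    joint.SIG=sg; Ls.cache_clear()
    for du in(-.45,-.1):
      for dv in(-.5,-.15,.2):
        r=sorted((round(cost(v,p,du,dv)),round(v*1e3,1),round(p*1e3,1)) for v in np.arange(.028,.037,.001) for p in np.arange(.027,.0365,.001))
        print(sg,du,dv,r[:4])
E
python3 j3.py
```

```text
0.7 -0.45 -0.5 [(13880, np.float64(32.0), np.float64(30.0)), (13907, np.float64(32.0), np.float64(29.0)), (14218, np.float64(32.0), np.float64(28.0)), (14312, np.float64(32.0), np.float64(31.0))]
0.7 -0.45 -0.15 [(14276, np.float64(33.0), np.float64(31.0)), (14389, np.float64(33.0), np.float64(30.0)), (14534, np.float64(33.0), np.float64(32.0)), (14660, np.float64(33.0), np.float64(29.0))]
0.7 -0.45 0.2 [(14427, np.float64(34.0), np.float64(32.0)), (14572, np.float64(35.0), np.float64(32.0)), (14590, np.float64(34.0), np.float64(31.0)), (14619, np.float64(35.0), np.float64(31.0))]
0.7 -0.1 -0.5 [(14845, np.float64(32.0), np.float64(30.0)), (14929, np.float64(32.0), np.float64(29.0)), (15199, np.float64(32.0), np.float64(31.0)), (15275, np.float64(32.0), np.float64(28.0))]
0.7 -0.1 -0.15 [(15003, np.float64(33.0), np.float64(31.0)), (15114, np.float64(33.0), np.float64(30.0)), (15231, np.float64(33.0), np.float64(32.0)), (15437, np.float64(33.0), np.float64(29.0))]
0.7 -0.1 0.2 [(15185, np.float64(34.0), np.float64(32.0)), (15306, np.float64(35.0), np.float64(32.0)), (15336, np.float6
[... 545 characters left out ...]
35.0), np.float64(30.0)), (14998, np.float64(35.0), np.float64(32.0)), (15005, np.float64(34.0), np.float64(32.0))]
0.9 -0.1 -0.5 [(15223, np.float64(32.0), np.float64(29.0)), (15303, np.float64(32.0), np.float64(30.0)), (15492, np.float64(32.0), np.float64(28.0)), (15774, np.float64(32.0), np.float64(27.0))]
0.9 -0.1 -0.15 [(15479, np.float64(33.0), np.float64(31.0)), (15498, np.float64(33.0), np.float64(30.0)), (15779, np.float64(33.0), np.float64(32.0)), (15787, np.float64(33.0), np.float64(29.0))]
0.9 -0.1 0.2 [(15432, np.float64(35.0), np.float64(31.0)), (15496, np.float64(35.0), np.float64(32.0)), (15529, np.float64(35.0), np.float64(30.0)), (15645, np.float64(34.0), np.float64(32.0))]
```

>>> step_arm(
  travel=[
    [46.2, -11.5, 0],
    [46.2, -11.5, 0],
    [46.2, -11.5, 0],
    [46.2, -11.5, 0],
    [46.2, -11.5, 0],
    [46.2, -11.5, 0],
    [46.2, -11.5, 5],
    [46.2, -11.5, 5],
    [46.2, -11.5, 5],
    [46.2, -11.5, 5],
  ],
  rot=[
    [0, 0, 0],
    [0, 0, 0],
    [0, 0, 0],
    [0, 0, 0],
    [0, 0, 0],
    [0, 0, 0],
    [0, 0, 0],
    [0, 0, 0],
    [0, 0, 0],
    [0, 0, 0],
  ],
)

```text
t: 18.65
eef_pos: [0.6222, -0.1773, 0.4069]
eef_rot: [[0.23, -0.973, -0.0], [-0.973, -0.23, -0.0], [0.0, 0.0, -1.0]]
ft_force: [0.1, 1.0, 0.1]
finger_gap: 0.0853
```

>>> step_arm(
  travel=[
    [0, 0, 0],
    [0, 0, 0],
    [0, 0, 40],
    [0, 0, 40],
    [0, 0, 22],
    [0, 0, 0],
    [0, 0, 0],
    [0, 0, 0],
  ],
  rot=[
    [0, 0, 0],
    [0, 0, 0],
    [0, 0, 0],
    [0, 0, 0],
    [0, 0, 0],
    [0, 0, 0],
    [0, 0, 0],
    [0, 0, 0],
  ],
)

```text
t: 19.45
eef_pos: [0.6228, -0.173, 0.3081]
eef_rot: [[0.234, -0.972, 0.004], [-0.972, -0.234, -0.002], [0.003, -0.004, -1.0]]
ft_force: [-0.5, -0.3, 0.8]
finger_gap: 0.0854
```

>>> step_arm(
  travel=[
    [0, 0, 0],
    [0, 0, 0],
    [0, 0, 0],
    [0, 0, 0],
    [0, 0, 0],
    [0, 0, 0],
    [0, 0, 0],
  ],
  rot=[
    [0, 0, 0],
    [0, 0, 0],
    [0, 0, 0],
    [0, 0, 0],
    [0, 0, 0],
    [0, 0, 0],
    [0, 0, 0],
  ],
  jaw=0,
  grip_force=60,
)

```text
t: 20.15
eef_pos: [0.6222, -0.1727, 0.3058]
eef_rot: [[0.234, -0.972, 0.0], [-0.972, -0.234, 0.0], [-0.0, -0.0, -1.0]]
ft_force: [-0.7, 2.0, 2.8]
finger_gap: 0.0325
```

Run:
```python
from h import *
s=ctrl.read_state(); print(s['t'],s['eef_pos'],s['ft_force'])
a=np.mean([shot('scene',f'scene13_{k}')[0].astype(float) for k in range(3)],0)
print('now',gauge(a))
```

```text
20.15 [ 0.62216537 -0.17272114  0.30576446] [-0.67860274  2.01141806  2.75417909]
now (np.float64(143.68048780487808), np.float64(273.33333333333326))
```

>>> step_arm(
  travel=[
    [0, 0, -0.9],
    [0, 0, -0.8],
    [0, 0, 0],
    [0, 0, 0],
    [0, 0, 0],
  ],
  rot=[
    [0, 0, 0],
    [0, 0, 0],
    [0, 0, 0],
    [0, 0, 0],
    [0, 0, 0],
  ],
)

```text
t: 20.8
eef_pos: [0.6222, -0.1727, 0.3064]
eef_rot: [[0.234, -0.972, -0.001], [-0.972, -0.234, 0.001], [-0.001, 0.001, -1.0]]
ft_force: [1.5, 2.3, -5.5]
finger_gap: 0.0326
```

Run:
```python
from h import *
s=ctrl.read_state(); print(s['t'],s['eef_pos'],s['ft_force'])
a=np.mean([shot('scene',f'scene14_{k}')[0].astype(float) for k in range(3)],0)
print('now',gauge(a)); s=ctrl.read_state(); print(s['t'],s['eef_pos'],s['ft_force'])
```

```text
20.8 [ 0.62215147 -0.17274603  0.30643774] [ 1.52067301  2.32121628 -5.48424422]
now (np.float64(143.41847206385407), np.float64(292.33333333333337))
20.95 [ 0.62213936 -0.17274874  0.30685739] [ 2.23463317  3.09160007 -6.28396349]
```

>>> step_arm(
  travel=[
    [0, 0, 0],
    [0, 0, 0],
    [0, 0, 0],
    [0, 0, 0],
    [0, 0, 0],
    [0, 0, -30],
    [0, 0, -40],
    [0, 0, -30],
    [0, 0, 0],
  ],
  rot=[
    [0, 0, 0],
    [0, 0, 0],
    [0, 0, 0],
    [0, 0, 0],
    [0, 0, 0],
    [0, 0, 0],
    [0, 0, 0],
    [0, 0, 0],
    [0, 0, 0],
  ],
  jaw=100,
)

```text
t: 21.85
eef_pos: [0.6232, -0.1735, 0.4129]
eef_rot: [[0.234, -0.972, 0.01], [-0.972, -0.234, -0.004], [0.006, -0.008, -1.0]]
ft_force: [0.6, 0.1, 0.3]
finger_gap: 0.0853
```

>>> step_arm(
  travel=[
    [-46.2, 11.5, -5],
    [-46.2, 11.5, -5],
    [-46.2, 11.5, -5],
    [-46.2, 11.5, -5],
    [-46.2, 11.5, 0],
    [-46.2, 11.5, 0],
    [-46.2, 11.5, 0],
    [-46.2, 11.5, 0],
    [-46.2, 11.5, 0],
    [-46.2, 11.5, 0],
  ],
  rot=[
    [0, 0, 0],
    [0, 0, 0],
    [0, 0, 0],
    [0, 0, 0],
    [0, 0, 0],
    [0, 0, 0],
    [0, 0, 0],
    [0, 0, 0],
    [0, 0, 0],
    [0, 0, 0],
  ],
)

```text
t: 22.85
eef_pos: [0.4009, 0.2506, 0.4265]
eef_rot: [[0.233, -0.972, -0.0], [-0.972, -0.233, -0.0], [0.0, 0.0, -1.0]]
ft_force: [1.9, 0.5, 0.0]
finger_gap: 0.0857
```

Run:
```python
from h import *
def cen(a,u0,u1,v0,v1,th):
    a=a.astype(float);w=np.clip((a[...,0]-a[...,2])[v0:v1,u0:u1]-th,0,None); V,U=np.mgrid[v0:v1,u0:u1]; return round((w*U).sum()/w.sum(),2),round((w*V).sum()/w.sum(),2),w.max()
s=ctrl.read_state(); print(s['t'],s['eef_pos'],s['ft_force'])
S=[shot('scene',f'scene15_{k}') for k in range(3)]; T=[shot('top',f'top15_{k}') for k in range(2)]
a=np.mean([x[0].astype(float) for x in S],0); t=np.mean([x[0].astype(float) for x in T],0); np.save('pics/scene15avg.npy',a)
for th in(15,30,50): print(th,cen(a,308,324,136,150,th),'top',cen(t,347,362,160,182,th))
# tray with gripper over: zoom
s=ctrl.read_state(); TC=s['eef_pos'];Rm=s['eef_rot']; print(s['qpos'].round(2))
for n,im,(x0,y0) in(('scene',a,(205,170)),('top',t,(190,170))):
    c=cv2.resize(np.clip(im,0,255).astype(np.uint8)[y0:y0+170,x0:x0+120],None,fx=3.5,fy=3.5,interpolation=cv2.INTER_CUBIC)
    for o in ([.0427,0,.06],[-.0427,0,.06]):
        q=proj(n,TC+Rm@np.array(o))[0]; cv2.circle(c,tuple(np.round((q-[x0,y0]+.5)*3.5).astype(int)),2,(0,0,255),-1)
    cv2.imwrite(f'pics/z15_{n}.png',c)
```

```text
22.85 [0.40087007 0.25060702 0.42654768] [1.94217212 0.4519406  0.03079068]
15 (np.float64(315.8), np.float64(143.32), np.float64(110.33333333333334)) top (np.float64(355.77), np.float64(171.3), np.float64(82.5))
30 (np.float64(315.82), np.float64(143.33), np.float64(95.33333333333334)) top (np.float64(355.8), np.float64(171.3), np.float64(67.5))
50 (np.float64(315.81), np.float64(143.33), np.float64(75.33333333333334)) top (np.float64(355.77), np.float64(171.28), np.float64(47.5))
[ 0.41  0.07  1.47 -0.    1.6   1.74]
```

View pics/z15_scene.png

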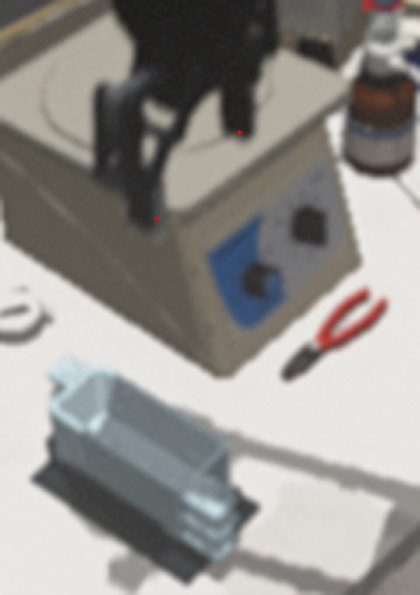

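View pics/z15_top.png

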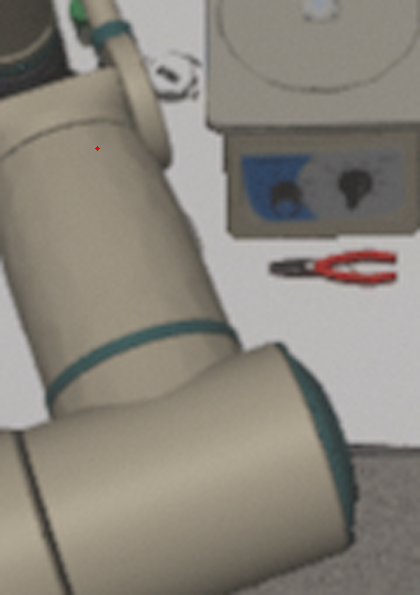

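>>> step_arm(
  travel=[
    [0, 0, 40],
    [0, 0, 50],
    [0, 0, 50],
    [0, 0, 50],
    [0, 0, 26],
    [0, 0, 10],
    [0, 0, 0],
  ],
  rot=[
    [0, 0, 6.3],
    [0, 0, 0],
    [0, 0, 0],
    [0, 0, 0],
    [0, 0, 0],
    [0, 0, 0],
    [0, 0, 0],
  ],
)

```text
t: 23.8
eef_pos: [0.4028, 0.248, 0.2001]
eef_rot: [[0.123, -0.992, -0.002], [-0.992, -0.123, -0.001], [0.001, 0.002, -1.0]]
ft_force: [0.7, -0.7, -0.7]
finger_gap: 0.0852
```

Run:
```python
from h import *
p,d=shot('scene','scene16'); t,dt=shot('top','top16')
s=ctrl.read_state(); TC=s['eef_pos'];Rm=s['eef_rot']; print(s['t'],TC,Rm.round(3).tolist(),s['qpos'].round(2))
x0,y0=200,230
c=cv2.resize(p[y0:y0+100,x0:x0+100],None,fx=6,fy=6,interpolation=cv2.INTER_CUBIC)
pose=(.4842,.2442,np.radians(7.2))
for L in(RECT(-.065,.065,-.029,.029,.08),RECT(-.097,-.065,.003,.029,.08)):
    cv2.polylines(c,[np.round((proj('scene',world(pose,L))-[x0,y0]+.5)*6).astype(np.int32)],True,(0,0,255),1)
for o in ([.0427,0,.06],[-.0427,0,.06],[.013,0,.128],[-.013,0,.128]):
    q=proj('scene',TC+Rm@np.array(o))[0]; cv2.circle(c,tuple(np.round((q-[x0,y0]+.5)*6).astype(int)),3,(0,255,0),-1)
cv2.imwrite('pics/z16.png',c)
```

```text
23.9 [0.40390774 0.24915055 0.20237514] [[0.124, -0.992, 0.003], [-0.992, -0.124, 0.001], [-0.001, -0.003, -1.0]] [ 0.41  0.21  1.87 -0.    1.06  1.85]
```

View pics/z16.png

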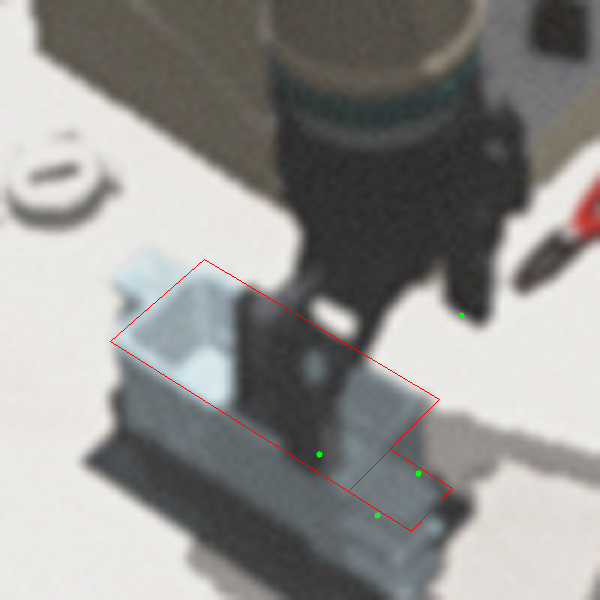

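>>> step_arm(
  travel=[
    [0, 0, 30],
    [0, 0, 25],
    [0, 0, 8],
    [0, 0, 0],
    [0, 0, 0],
    [0, 0, 0],
  ],
  rot=[
    [0, 0, 0],
    [0, 0, 0],
    [0, 0, 0],
    [0, 0, 0],
    [0, 0, 0],
    [0, 0, 0],
  ],
)

```text
t: 24.5
eef_pos: [0.4035, 0.2498, 0.1396]
eef_rot: [[0.126, -0.992, 0.003], [-0.992, -0.126, 0.001], [-0.001, -0.003, -1.0]]
ft_force: [-0.7, 0.1, -0.0]
finger_gap: 0.0854
```

>>> step_arm(
  travel=[
    [0, 1.5, 0],
    [0, 0, 0],
    [0, 0, 0],
    [0, 0, 0],
    [0, 0, 0],
    [0, 0, 0],
    [0, 0, 0],
    [0, 0, 0],
    [0, 0, 0],
  ],
  rot=[
    [0, 0, 0],
    [0, 0, 0],
    [0, 0, 0],
    [0, 0, 0],
    [0, 0, 0],
    [0, 0, 0],
    [0, 0, 0],
    [0, 0, 0],
    [0, 0, 0],
  ],
  jaw=0,
  grip_force=80,
)

```text
t: 25.4
eef_pos: [0.4009, 0.2492, 0.1383]
eef_rot: [[0.126, -0.992, 0.0], [-0.992, -0.126, -0.0], [0.0, -0.0, -1.0]]
ft_force: [-1.7, -0.6, 4.9]
finger_gap: 0.0243
```

Run:
```python
from h import *
p,d=shot('scene','scene17')
s=ctrl.read_state(); TC=s['eef_pos'];Rm=s['eef_rot']; print(s['t'],TC,Rm.round(3).tolist(),s['ft_force'],s['ft_torque'],s['finger_gap'])
x0,y0=200,230
cv2.imwrite('pics/z17.png',cv2.resize(p[y0:y0+100,x0:x0+100],None,fx=6,fy=6,interpolation=cv2.INTER_CUBIC))
```

```text
25.45 [0.40088726 0.24919305 0.13830571] [[0.125, -0.992, 0.0], [-0.992, -0.125, -0.0], [0.0, -0.0, -1.0]] [-1.19898092 -0.88969812  4.84241134] [-0.07544798  0.10514165 -0.02786491] 0.02401036662585159
```

View pics/z17.png

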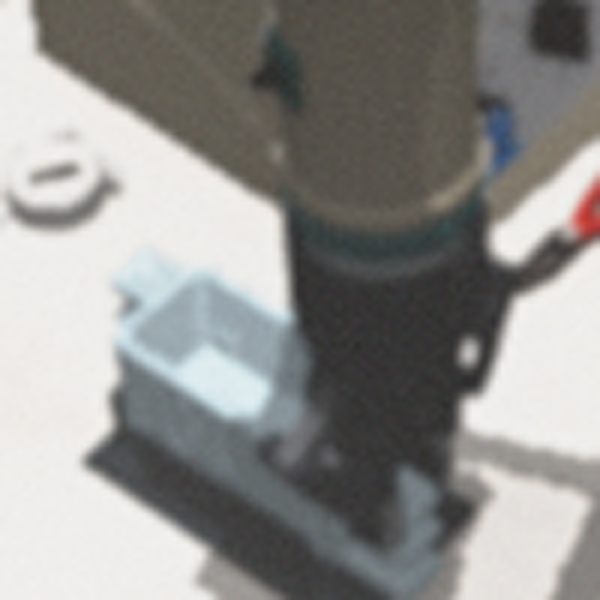

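>>> step_arm(
  travel=[
    [0, -1.25, -2.55],
    [0, -2.5, -5.1],
    [0, -2.5, -5.1],
    [0, -2.5, -5.1],
    [0, -2.5, -5.1],
    [0, 0, 0],
  ],
  rot=[
    [-1, 0, 0],
    [-2, 0, 0],
    [-2, 0, 0],
    [-2, 0, 0],
    [-2, 0, 0],
    [0, 0, 0],
  ],
)

```text
t: 26.05
eef_pos: [0.4142, 0.2509, 0.1599]
eef_rot: [[0.125, -0.98, -0.157], [-0.992, -0.123, -0.02], [-0.0, 0.158, -0.987]]
ft_force: [0.8, 0.3, -1.0]
finger_gap: 0.0237
```

Run:
```python
from h import *
p,d=shot('scene','scene18')
s=ctrl.read_state(); TC=s['eef_pos'];Rm=s['eef_rot']; print(s['t'],TC,Rm.round(3).tolist(),s['ft_force'],s['ft_torque'],s['finger_gap'],s['qpos'].round(2))
x0,y0=190,220
cv2.imwrite('pics/z18.png',cv2.resize(p[y0:y0+110,x0:x0+110],None,fx=5.4,fy=5.4,interpolation=cv2.INTER_CUBIC))
```

```text
26.1 [0.41404262 0.25085096 0.15977096] [[0.125, -0.98, -0.155], [-0.992, -0.124, -0.02], [0.0, 0.156, -0.988]] [ 0.27865529  0.2576549  -1.66284113] [ 0.05615837 -0.25620009 -0.02374473] 0.023477485999528383 [0.38 0.33 1.83 0.04 1.13 1.8 ]
```

View pics/z18.png

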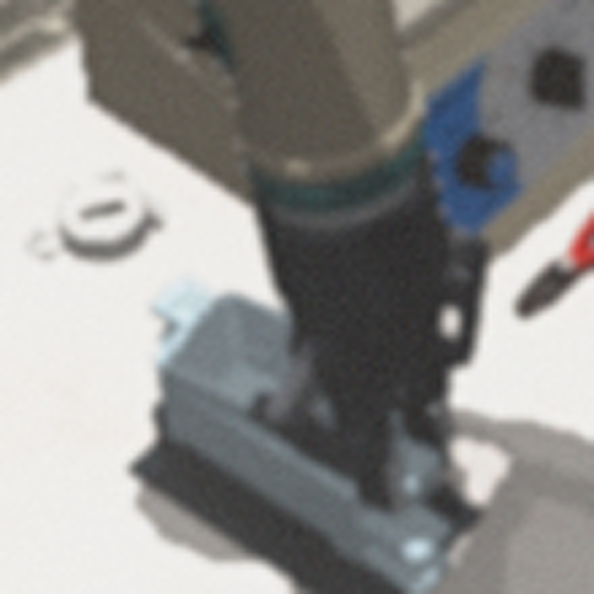

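>>> step_arm(
  travel=[
    [0, -2.5, -5.1],
    [0, -2.5, -5.1],
    [0, -2.5, -5.1],
    [0, -2.5, -5.1],
    [0, -1.25, -2.55],
    [0, 0, 0],
    [0, 0, 0],
  ],
  rot=[
    [-2, 0, 0],
    [-2, 0, 0],
    [-2, 0, 0],
    [-2, 0, 0],
    [-1, 0, 0],
    [0, 0, 0],
    [0, 0, 0],
  ],
)

```text
t: 26.8
eef_pos: [0.4291, 0.2528, 0.18]
eef_rot: [[0.126, -0.944, -0.306], [-0.992, -0.119, -0.039], [0.0, 0.308, -0.951]]
ft_force: [0.1, -0.0, -0.2]
finger_gap: 0.0238
```

Run:
```python
from h import *
p,d=shot('scene','scene19'); t,dt=shot('top','top19')
s=ctrl.read_state(); TC=s['eef_pos'];Rm=s['eef_rot']; print(s['t'],TC,Rm.round(3).tolist(),s['ft_force'],s['ft_torque'],s['finger_gap'],s['qpos'].round(2))
x0,y0=190,220
cv2.imwrite('pics/z19.png',cv2.resize(p[y0:y0+110,x0:x0+110],None,fx=5.4,fy=5.4,interpolation=cv2.INTER_CUBIC))
cv2.imwrite('pics/z19t.png',cv2.resize(t[190:290,180:280],None,fx=5.4,fy=5.4,interpolation=cv2.INTER_CUBIC))
```

```text
26.9 [0.42916549 0.25276945 0.18015375] [[0.126, -0.944, -0.305], [-0.992, -0.12, -0.039], [0.0, 0.308, -0.951]] [-0.60649805  0.15791359 -1.14418585] [ 0.1487283  -0.18024002 -0.04103201] 0.023799019433979423 [0.35 0.39 1.69 0.07 1.36 1.77]
```

View pics/z19.png

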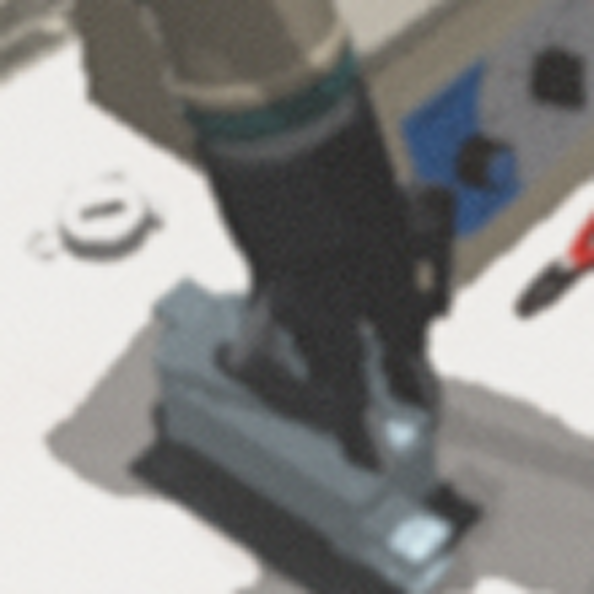

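View pics/z19t.png

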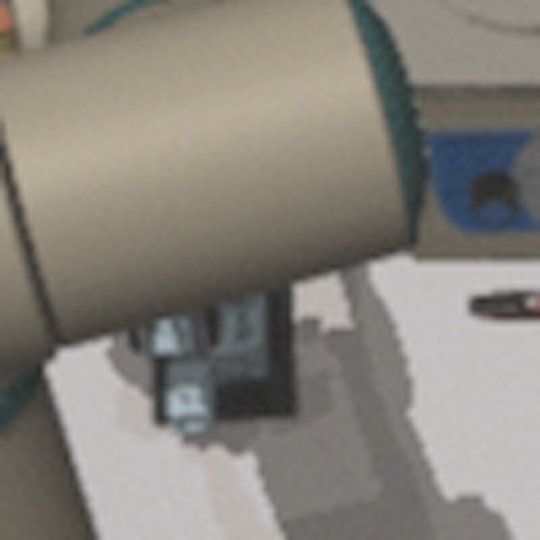

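>>> step_arm(
  travel=[
    [0, -2.5, -5.1],
    [0, -1.25, -2.55],
    [0, 0, 0],
    [0, 1.0, -2.8],
    [0, 1.7, -4.7],
    [0, 2.1, -5.6],
    [0, 3.5, -9.3],
    [0, 0, 0],
  ],
  rot=[
    [-2, 0, 0],
    [-1, 0, 0],
    [0, 0, 0],
    [0, 0, 0],
    [0, 0, 0],
    [0, 0, 0],
    [0, 0, 0],
    [0, 0, 0],
  ],
)

```text
t: 27.7
eef_pos: [0.4361, 0.2538, 0.2118]
eef_rot: [[0.126, -0.927, -0.353], [-0.992, -0.118, -0.044], [-0.001, 0.355, -0.935]]
ft_force: [-0.4, 0.5, -0.0]
finger_gap: 0.0237
```

Run:
```python
from h import *
p,d=shot('scene','scene20')
s=ctrl.read_state(); TC=s['eef_pos'];Rm=s['eef_rot']; print(s['t'],TC,Rm.round(3).tolist(),s['ft_force'],s['ft_torque'],s['finger_gap'],s['qpos'].round(2))
x0,y0=190,210
cv2.imwrite('pics/z20.png',cv2.resize(p[y0:y0+110,x0:x0+110],None,fx=5.4,fy=5.4,interpolation=cv2.INTER_CUBIC))
```

```text
27.75 [0.43587213 0.25375024 0.21122166] [[0.126, -0.927, -0.353], [-0.992, -0.118, -0.044], [-0.0, 0.356, -0.934]] [-0.94312122 -0.03639306 -0.22787351] [ 0.05756523 -0.16554024  0.01570097] 0.023716163184937775 [0.34 0.39 1.62 0.08 1.49 1.77]
```

View pics/z20.png

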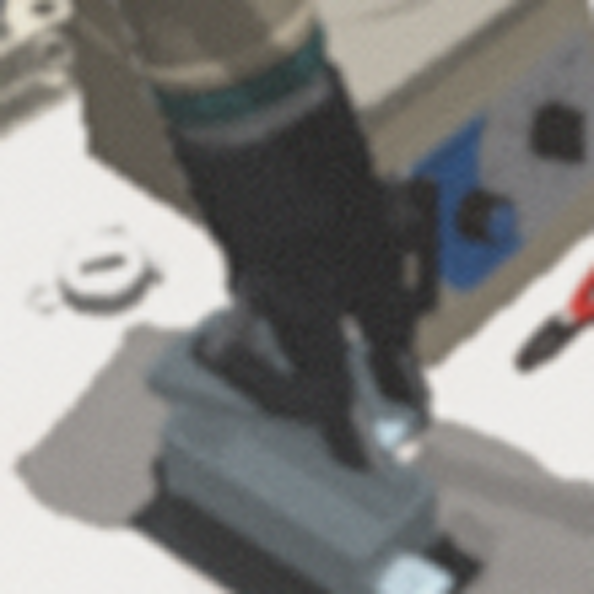

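>>> step_arm(
  travel=[
    [0, 9, -23.4],
    [0, 14.2, -37.4],
    [0, 14.2, -37.4],
    [0, 0, 0],
    [0, 0, 0],
    [0, 0, 0],
    [0, 0, 0],
    [0, 0, 0],
    [0, 0, 0],
  ],
  rot=[
    [0, 0, 0],
    [0, 0, 0],
    [0, 0, 0],
    [3.8, 0, 0],
    [5, 0, 0],
    [5, 0, 0],
    [4, 0, 0],
    [3, 0, 0],
    [0, 0, 0],
  ],
)

```text
t: 28.65
eef_pos: [0.4342, 0.2534, 0.3157]
eef_rot: [[0.126, -0.992, -0.003], [-0.992, -0.126, -0.0], [0.0, 0.003, -1.0]]
ft_force: [-0.8, 0.3, -0.5]
finger_gap: 0.0241
```

Run:
```python
from h import *
p,d=shot('scene','scene21'); t,dt=shot('top','top21')
s=ctrl.read_state(); TC=s['eef_pos'];Rm=s['eef_rot']; print(s['t'],TC,Rm.round(3).tolist(),s['ft_force'],s['ft_torque'],s['finger_gap'],s['qpos'].round(2))
def ray(n,u,v,z):
    a=unproj(n,np.array([u]),np.array([v]),np.array([1.]))[0]; i=cam(n); c=np.linalg.inv(i['world_to_cam'])[:3,3]
    return c+(a-c)*(z-c[2])/(a[2]-c[2])
print('vial',ray('top',270+435/4-.4,110+345/4-.4,.072),ray('scene',270+320/6,140+225/6,.072))
x0,y0=170,140
cv2.imwrite('pics/z21.png',cv2.resize(p[y0:y0+190,x0:x0+160],None,fx=3.2,fy=3.2,interpolation=cv2.INTER_CUBIC))
cv2.imwrite('pics/z21t.png',cv2.resize(t[170:290,170:300],None,fx=4.5,fy=4.5,interpolation=cv2.INTER_CUBIC))
```

```text
28.75 [0.43545148 0.25356485 0.31535602] [[0.126, -0.992, -0.004], [-0.992, -0.126, -0.001], [0.0, 0.004, -1.0]] [-0.90966674  0.23362224 -0.02451652] [-0.0315049   0.04277487 -0.02633236] 0.023738830783824657 [0.39 0.16 1.63 0.   1.35 1.83]
vial [ 0.65959641 -0.2729548   0.072     ] [ 0.66972383 -0.2733258   0.072     ]
```

View pics/z21.png

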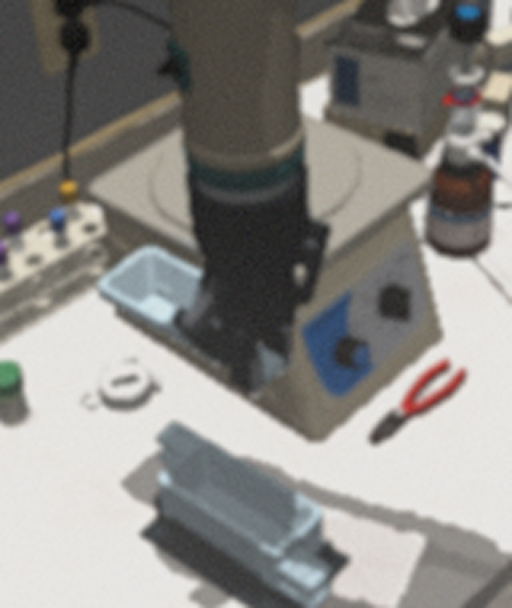

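View pics/z21t.png

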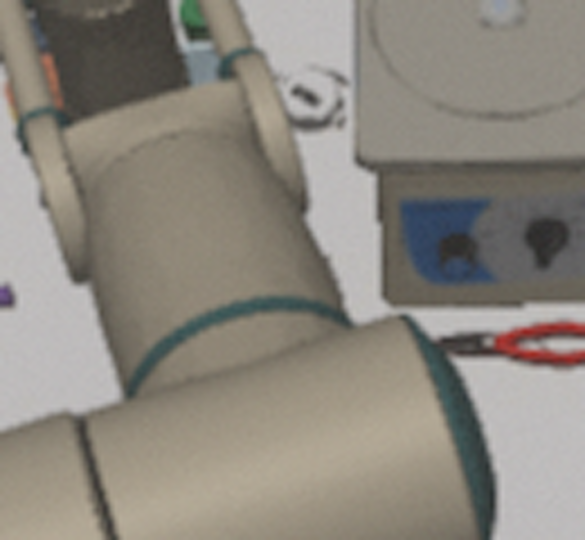

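Run:
```python
from h import *
z=np.load('pics/scene21.npz'); p=z['p']; d=z['d'].astype(float)
x0,y0=205,260
c0=cv2.resize(p[y0:y0+80,x0:x0+85],None,fx=7,fy=7,interpolation=cv2.INTER_CUBIC)
c=c0.copy()
pose=(.4842,.2442,np.radians(7.2))
for L in(RECT(-.065,.065,-.029,.029,.069),RECT(.065,.097,-.029,-.003,.069),RECT(-.059,.059,-.023,.023,.069)):
    cv2.polylines(c,[np.round((proj('scene',world(pose,L))-[x0,y0]+.5)*7).astype(np.int32)],True,(0,0,255),1)
cv2.imwrite('pics/z21b.png',c)
P=cloud('scene',d)
for n,loc in(('tab2',(.081,-.016)),('far +y',(.062,.015)),('far mid',(.062,0)),('near mid',(-.062,0)),('near -y',(-.062,-.02)),('mid +y',(0,.026)),('mid -y',(0,-.026)),('centre',(0,0))):
    w=world(pose,[[*loc,.069]]); u,v=np.round(proj('scene',w)[0]).astype(int); print(n,(u,v),P[v-1:v+2,u-1:u+2,2].round(3).ravel().tolist())
```

```text
tab2 (np.int64(226), np.int64(276)) [0.069, 0.068, 0.069, 0.07, 0.069, 0.073, 0.069, 0.069, 0.07]
far +y (np.int64(223), np.int64(286)) [-0.001, 0.069, 0.071, 0.07, 0.073, 0.07, 0.071, 0.069, 0.065]
far mid (np.int64(227), np.int64(283)) [0.069, 0.069, 0.07, 0.069, 0.071, 0.07, 0.068, 0.065, 0.068]
near mid (np.int64(264), np.int64(306)) [0.069, 0.07, 0.071, 0.069, 0.071, 0.065, 0.072, 0.069, 0.067]
near -y (np.int64(270), np.int64(301)) [0.069, 0.07, 0.004, 0.071, 0.068, 0.0, 0.068, 0.063, -0.002]
mid +y (np.int64(238), np.int64(301)) [0.069, 0.07, 0.07, 0.071, 0.068, 0.071, 0.066, 0.068, 0.069]
mid -y (np.int64(252), np.int64(288)) [0.07, 0.069, 0.004, 0.071, 0.069, 0.074, 0.068, 0.068, 0.069]
centre (np.int64(245), np.int64(294)) [0.05, 0.049, 0.051, 0.047, 0.047, 0.049, 0.042, 0.045, 0.048]
```

View pics/z21b.png

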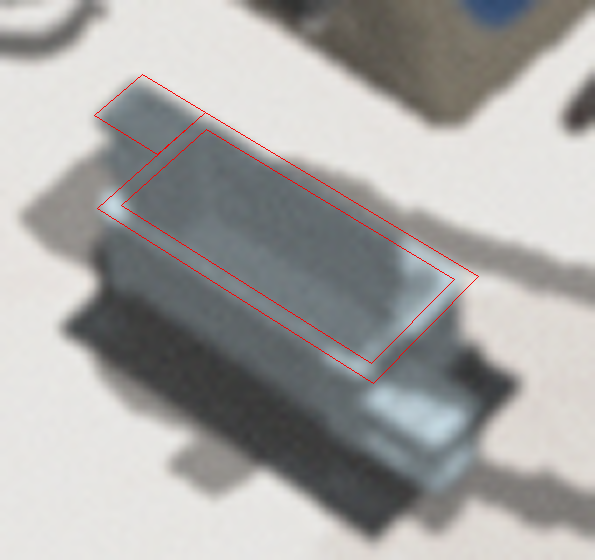

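>>> step_arm(
  travel=[
    [20, 10, 0],
    [38, 19, 0],
    [42, 21, 0],
    [45, 22.3, 0],
    [45, 22.3, 0],
    [42, 21, 0],
    [38, 19, 0],
    [24.8, 12.7, 0],
    [0, 0, 0],
    [0, 0, 0],
  ],
  rot=[
    [0, 0, 0],
    [0, 0, 0],
    [0, 0, 0],
    [0, 0, 0],
    [0, 0, 4],
    [0, 0, 5],
    [0, 0, 6],
    [0, 0, 5.7],
    [0, 0, 5],
    [0, 0, 0],
  ],
)

```text
t: 29.75
eef_pos: [0.3112, -0.0507, 0.316]
eef_rot: [[-0.32, -0.947, -0.004], [-0.947, 0.32, -0.0], [0.001, 0.004, -1.0]]
ft_force: [-0.4, 0.1, -0.2]
finger_gap: 0.0236
```

>>> step_arm(
  travel=[
    [0, 0, 0],
    [0, 0, 0],
  ],
  rot=[
    [0, 0, 0],
    [0, 0, 0],
  ],
)

```text
t: 29.95
eef_pos: [0.3116, -0.0494, 0.3158]
eef_rot: [[-0.315, -0.949, -0.004], [-0.949, 0.315, -0.0], [0.001, 0.004, -1.0]]
ft_force: [-0.7, -0.9, -0.5]
finger_gap: 0.0237
```

Run:
```python
from h import *
p,d=shot('scene','scene22'); t,dt=shot('top','top22')
s=ctrl.read_state(); TC=s['eef_pos'];Rm=s['eef_rot']; print(s['t'],TC,Rm.round(3).tolist(),s['ft_force'],s['finger_gap'],s['qpos'].round(2))
cv2.imwrite('pics/z22.png',np.hstack([cv2.resize(p[120:330,240:400],None,fx=2.8,fy=2.8)[:588],cv2.resize(t[150:360,230:350],None,fx=2.8,fy=2.8)[:588]]))
```

```text
30.05 [ 0.31149325 -0.0493092   0.3157809 ] [[-0.315, -0.949, -0.004], [-0.949, 0.315, -0.0], [0.001, 0.004, -1.0]] [-0.39849759  0.44005016  0.27975258] 0.023791400174316506 [-0.38 -0.14  1.94 -0.    1.35  1.51]
```

View pics/z22.png

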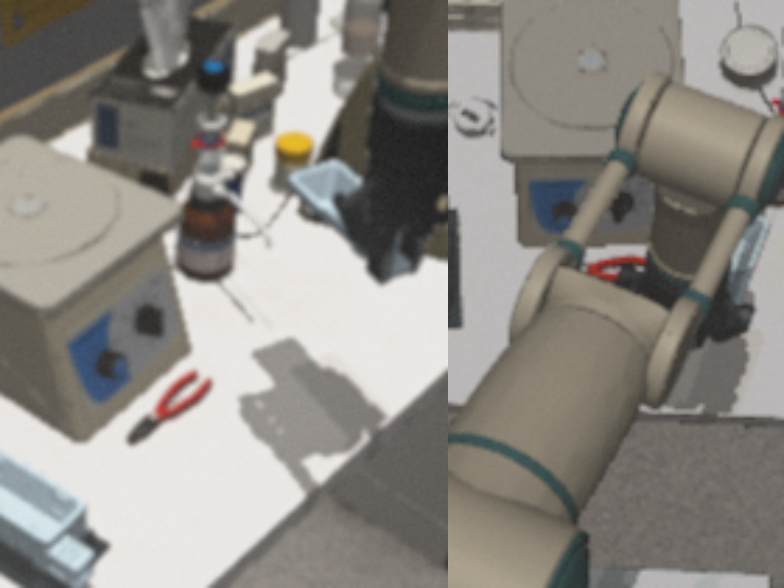

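>>> step_arm(
  travel=[
    [0, 0, 25],
    [0, 0, 40],
    [0, 0, 40],
    [0, 0, 30],
    [0, 0, 15],
    [0, 0, 0],
    [0, 0, 0],
  ],
  rot=[
    [0, 0, 0],
    [0, 0, 0],
    [0, 0, 0],
    [0, 0, 0],
    [0, 0, 0],
    [0, 0, 0],
    [0, 0, 0],
  ],
)

```text
t: 30.75
eef_pos: [0.3112, -0.0496, 0.1661]
eef_rot: [[-0.316, -0.949, -0.003], [-0.949, 0.316, -0.001], [0.002, 0.003, -1.0]]
ft_force: [-0.9, 0.4, 0.4]
finger_gap: 0.0238
```

Run:
```python
from h import *
p,d=shot('scene','scene23'); t,dt=shot('top','top23')
s=ctrl.read_state(); TC=s['eef_pos'];Rm=s['eef_rot']; print(s['t'],TC,Rm.round(3).tolist(),s['ft_force'],s['finger_gap'],s['qpos'].round(2))
ty=-Rm[:2,0]; tx=-Rm[:2,1]; a=np.arctan2(tx[1],tx[0]); c=TC[:2]-tx*(-.082)-ty*.0154; print('tray centre pred',c,np.degrees(a))
pose=(*c,a); zr=TC[2]-.0583
x0,y0=300,170
im=cv2.resize(p[y0:y0+110,x0:x0+130],None,fx=5,fy=5,interpolation=cv2.INTER_CUBIC)
for L in(RECT(-.065,.065,-.029,.029,zr),RECT(-.059,.059,-.023,.023,zr)):
    cv2.polylines(im,[np.round((proj('scene',world(pose,L))-[x0,y0]+.5)*5).astype(np.int32)],True,(0,0,255),1)
cv2.imwrite('pics/z23.png',im)
P=cloud('scene',d.astype(float)); q=P-np.array([*c,0]); lx=q[...,0]*tx[0]+q[...,1]*tx[1]; ly=q[...,0]*ty[0]+q[...,1]*ty[1]
m=(abs(lx)<.08)&(abs(ly)<.04)&(P[...,2]>zr-.008)&(P[...,2]<zr+.012)
for x in np.arange(-.07,.08,.01):
    k=m&(abs(lx-x)<.005); 
    if k.sum(): print(round(x,3),k.sum(),'ly',ly[k].min().round(3),ly[k].max().round(3),'z med/90',np.median(P[k][:,2]).round(4),np.percentile(P[k][:,2],85).round(4))
```

```text
30.85 [ 0.31166611 -0.04996929  0.16681378] [[-0.316, -0.949, -0.001], [-0.949, 0.316, -0.001], [0.002, 0.001, -1.0]] [-1.07848307 -0.50588448 -0.65392944] 0.023934021992042854 [-0.38  0.02  2.21 -0.    0.91  1.52]
tray centre pred [ 0.38458115 -0.09052243] -18.444975608160227
-0.07 6 ly 0.002 0.011 z med/90 0.1106 0.1155
-0.06 3 ly -0.006 -0.0 z med/90 0.1059 0.1074
-0.03 1 ly 0.03 0.03 z med/90 0.102 0.102
-0.02 2 ly 0.028 0.031 z med/90 0.1023 0.1025
-0.01 4 ly 0.027 0.031 z med/90 0.1042 0.1055
0.0 8 ly 0.024 0.029 z med/90 0.1055 0.1087
0.01 10 ly 0.022 0.03 z med/90 0.1063 0.1087
0.02 16 ly -0.027 0.029 z med/90 0.1068 0.1085
0.03 17 ly -0.026 0.029 z med/90 0.1058 0.108
0.04 22 ly -0.029 0.029 z med/90 0.1051 0.1075
0.05 17 ly -0.026 0.029 z med/90 0.1058 0.1076
0.06 61 ly -0.027 0.028 z med/90 0.1059 0.1091
0.07 1 ly -0.029 -0.029 z med/90 0.1035 0.1035
```

View pics/z23.png

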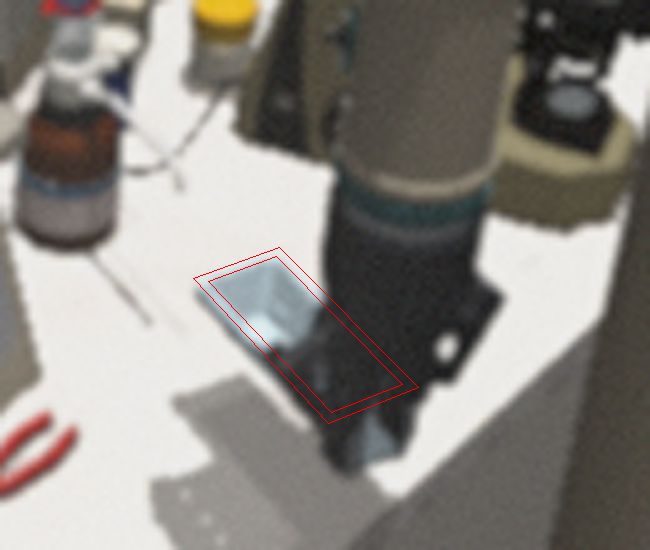

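>>> step_arm(
  travel=[
    [0.5, -10, 0.5],
    [0.5, -18, 0.5],
    [0.5, -22, 0],
    [0.5, -22, 0],
    [0.6, -22, 0],
    [0, -16, 0],
    [0, -8, 0],
    [0, 0, 0],
    [0, 0, 0],
  ],
  rot=[
    [0, 0, 0],
    [0, 0, 0],
    [0, 0, 0],
    [0, 0, 0],
    [0, 0, 0],
    [0, 0, 0],
    [0, 0, 0],
    [0, 0, 0],
    [0, 0, 0],
  ],
)

```text
t: 31.75
eef_pos: [0.4214, -0.0896, 0.1643]
eef_rot: [[-0.317, -0.948, -0.005], [-0.948, 0.317, -0.0], [0.002, 0.004, -1.0]]
ft_force: [0.0, -0.1, 0.7]
finger_gap: 0.0238
```

```bash
cat > chk.py <<'E'
from h import *
import sys
tag=sys.argv[1]
p,d=shot('scene','scene'+tag); t,dt=shot('top','top'+tag)
s=ctrl.read_state(); TC=s['eef_pos'];Rm=s['eef_rot']; print(s['t'],TC,Rm.round(3).tolist(),s['ft_force'],s['finger_gap'],s['qpos'].round(2))
ty=-Rm[:2,0]; tx=-Rm[:2,1]; a=np.arctan2(tx[1],tx[0]); c=TC[:2]-tx*(-.082)-ty*.0154; print('tray centre pred',c,np.degrees(a))
zr=TC[2]-.0583; pose=(*c,a)
tip=np.array([.5037,-.133]); e=tip-c; print('tip in tray',e@tx,e@ty)
for n,im0,(x0,y0,w,h) in(('scene',p,(285,155,100,95)),('top',t,(280,170,120,100))):
    im=cv2.resize(im0[y0:y0+h,x0:x0+w],None,fx=6,fy=6,interpolation=cv2.INTER_CUBIC)
    for L in(RECT(-.065,.065,-.029,.029,zr),RECT(-.059,.059,-.023,.023,zr)):
        cv2.polylines(im,[np.round((proj(n,world(pose,L))-[x0,y0]+.5)*6).astype(np.int32)],True,(0,0,255),1)
    q=proj(n,[[*tip,.116]])[0]; cv2.circle(im,tuple(np.round((q-[x0,y0]+.5)*6).astype(int)),3,(0,255,0),-1)
    cv2.imwrite(f'pics/z{tag}_{n}.png',im)
E
python3 chk.py 24
```

```text
31.85 [ 0.4208587  -0.08932668  0.16438945] [[-0.317, -0.948, -0.004], [-0.948, 0.317, -0.0], [0.002, 0.004, -1.0]] [ 0.35387127 -0.00740928 -0.23687849] 0.024012348716679444 [-0.37  0.2   2.01 -0.    0.94  1.52]
tray centre pred [ 0.49374368 -0.12993258] -18.486589053141834
tip in tray 0.010415088748863415 0.00024776943591285204
```

View pics/z24_scene.png

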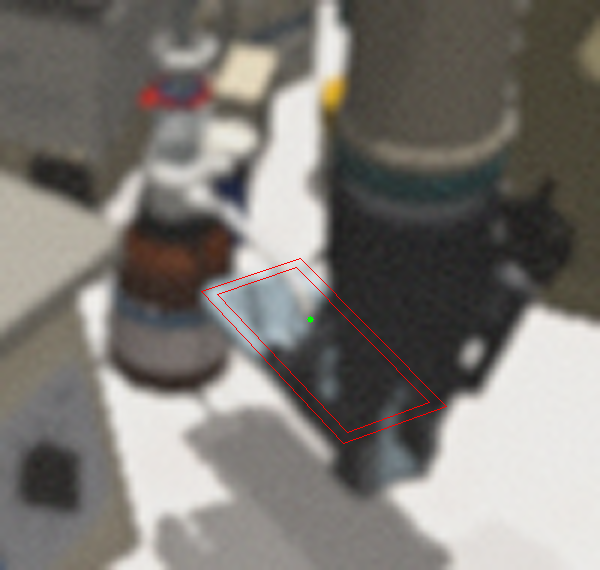

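View pics/z24_top.png

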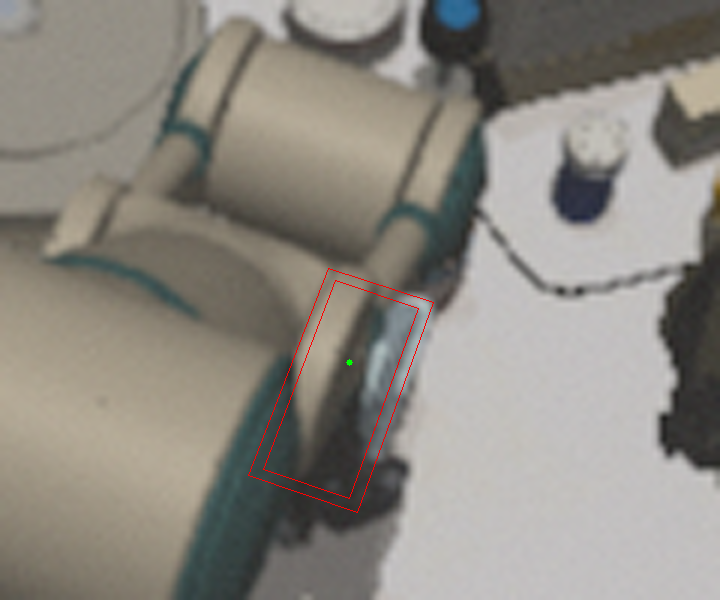

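>>> step_arm(
  travel=[
    [0, -3, 0],
    [0, -4, -0.5],
    [0, -2, 0],
    [0, 0, 0],
    [0, 0, 0],
    [0, 0, 0],
  ],
  rot=[
    [0, 0, 0],
    [0, 0, 0],
    [0, 0, 0],
    [0, 0, 0],
    [0, 0, 0],
    [0, 0, 0],
  ],
)

```text
t: 32.45
eef_pos: [0.4301, -0.0925, 0.1649]
eef_rot: [[-0.317, -0.948, -0.004], [-0.948, 0.317, -0.0], [0.002, 0.003, -1.0]]
ft_force: [0.2, -0.2, -1.0]
finger_gap: 0.0238
```

```bash
python3 chk.py 25
python3 - <<'E'
from h import *
P=cloud('scene',np.load('pics/scene25.npz')['d'].astype(float)); s=ctrl.read_state(); TC=s['eef_pos'];Rm=s['eef_rot']
ty=-Rm[:2,0]; tx=-Rm[:2,1]; c=TC[:2]+tx*.082-ty*.0154; zr=TC[2]-.0583; print('zr',zr,s['qd'].round(3),s['ft_torque'])
q=P-np.array([*c,0]); lx=q[...,0]*tx[0]+q[...,1]*tx[1]; ly=q[...,0]*ty[0]+q[...,1]*ty[1]
m=(abs(lx)<.08)&(abs(ly)<.034)&(P[...,2]>zr-.008)&(P[...,2]<zr+.009)
for x in np.arange(-.07,.08,.01):
    k=m&(abs(lx-x)<.005)
    if k.sum(): print(round(x,3),k.sum(),'ly',ly[k].min().round(3),ly[k].max().round(3),'z',np.median(P[k][:,2]).round(4),np.percentile(P[k][:,2],85).round(4))
# piston / ring now
a=np.load('pics/scene25.npz')['p'].astype(float); b=np.clip((a[...,0]-a[...,2])[136:150,308:324]-30,0,None); V=np.mgrid[136:150,308:324][0]; print('disc row',(b*V).sum()/b.sum())
for n,f in(('tray2','scene25'),):
    pose=(.4842,.2442,np.radians(7.2))
    for loc in((.081,-.016),(.062,.015),(-.062,0),(0,.026),(0,-.026)):
        u,v=np.round(proj('scene',world(pose,[[*loc,.069]]))[0]).astype(int); print(np.median(P[v-1:v+2,u-1:u+2,2]).round(4),end=' ')
d=cv2.absdiff(np.load('pics/scene0.npz')['p'],np.load('pics/scene25.npz')['p']); cv2.imwrite('pics/full25.png',np.load('pics/scene25.npz')['p'])
E
```

```text
32.55 [ 0.4301059  -0.09245986  0.1649276 ] [[-0.317, -0.948, -0.004], [-0.948, 0.317, -0.0], [0.002, 0.003, -1.0]] [ 0.07181161  0.2643844  -0.74882208] 0.02364022995545558 [-0.37  0.21  1.99 -0.    0.95  1.53]
tray centre pred [ 0.50299109 -0.13306587] -18.486618115356244
tip in tray 0.0006514351655505413 0.00028725307976574957
zr 0.10662760079020164 [ 0.001 -0.001 -0.002 -0.001 -0.002 -0.001] [ 0.05272644 -0.02833704 -0.00588478]
-0.07 8 ly 0.002 0.011 z 0.1079 0.114
-0.06 6 ly -0.005 0.003 z 0.1048 0.1068
-0.05 1 ly -0.019 -0.019 z 0.1031 0.1031
-0.04 1 ly -0.023 -0.023 z 0.1014 0.1014
-0.01 2 ly 0.028 0.029 z 0.0995 0.1
0.0 3 ly 0.028 0.031 z 0.1034 0.1036
0.01 5 ly 0.027 0.03 z 0.102 0.1079
0.02 7 ly 0.023 0.03 z 0.1062 0.1079
0.03 10 ly -0.022 0.029 z 0.1051 0.1065
0.04 9 ly -0.026 0.028 z 0.1057 0.1061
0.05 13 ly -0.025 0.029 z 0.1046 0.1073
0.06 48 ly -0.028 0.029 z 0.1047 0.1069
0.07 1 ly -0.004 -0.004 z 0.1029 0.1029
disc row 143.34057142857142
0.0711 0.0682 0.0701 0.0704 0.0688
```

View pics/z25_scene.png

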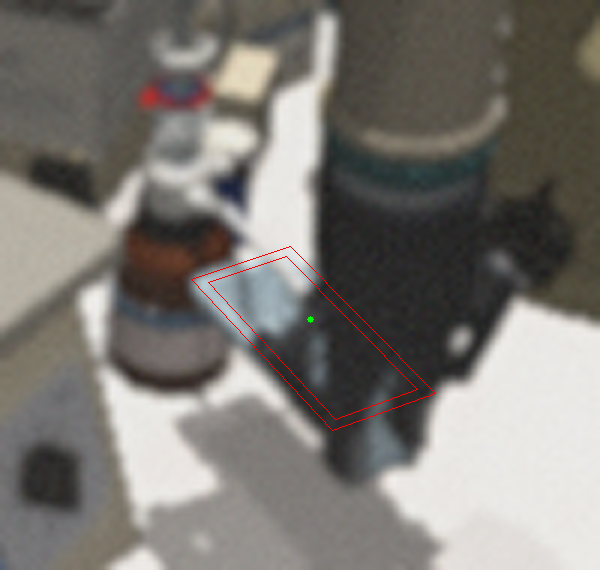

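View pics/full25.png

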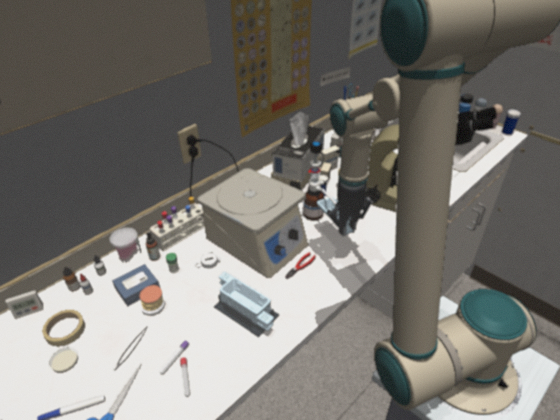

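```bash
python3 -c "
from rig import ctrl
s=ctrl.read_state(); print(s['t'],s['eef_pos'],s['ft_force'],s['finger_gap']); print(ctrl.sign_off())"
```

```text
32.55 [ 0.4301059  -0.09245986  0.1649276 ] [ 0.07181161  0.2643844  -0.74882208] 0.02364022995545558
the job is handed in; nothing more can be done
None
```

The job is handed in at t = 32.6 s. The piston is set and the knob let go, and the arm is holding the top tray under the spout. The least certain result is how exactly the seal meets the dose ring.

**Piston:** From the knob's rise in both cameras, the piston stands at about 31.5 mm and stayed there afterwards. My estimates of the ring's height disagree: 32 to 33 mm from the scene camera and about 31 mm from the coarser top camera. The seal edge is therefore probably level to within about 1 mm, at most about 1.5 mm low. I set it too high at first (about 34 mm), so I gripped the knob again twice to correct it.

**Tray:** I tipped it to about 21° by the tab with almost no force left on the wrist, then lifted it free. The tray below stayed seated: depth readings put its rim at about 69 mm (68 to 71 mm) all round.

**Final hold:**

| Check | Result |
|---|---|
| Level | Level within the depth readings (tool tilt about 0.3°) |
| Rim height | About 106.5 mm, so the spout tip is about 9.5 mm above it |
| Spout tip | Predicted within about 1 mm of the trough's centre |
| Forces | About 1 N or less |

In the last pictures the gripper hid the spout tip, so its position over the trough comes from the earlier measurement (good to about 3 mm), not a direct view. Nothing else in the scene looked moved.

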